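Load the pull tester's weight hanger and draw its gauge to the index

TASK

Get the bench pull tester ready and run one pull: first hang every slotted weight that is on the bench on the tester's weight hanger, each pushed fully home on the stem and lying flat, the large ones below the small ones, with the slots of neighbouring weights at least a quarter turn apart so that none can slide off. Then draw the gauge's sprung slide out until its pointer is level with the line of the index clip, hold it steady there for about two seconds, and ease it back fully home without letting it snap. Leave the jar, hammer and beaker where they are.

Things in the scene. Friction and masses are not known exactly. Their poses are not given: they have to be found in the camera images.
- tester: the fixed pull tester: a green base plate 240 (x) x 270 (y) x 12 mm on the bench with a weight hanger on its left (+y) and a sprung pull gauge on its right (-y). Origin on the bench, 25 mm beyond the plate's middle; x points away from the robot (yaw up to 0.3 rad), y left, z up. The gauge pulls out towards -x.
- hanger_foot (a point): centre of the top face of the hanger's foot, a 48 mm round plate 36 mm above the bench, on the axis of the upright brass stem, 9 mm thick. Weights lie on the foot round the stem. The stem is free for 63 mm above the foot; then comes a knob 22 mm wide, 8 mm high, too wide for the slots: weights go on sideways below it. Axes as the tester's.
- hanger_knob (a point): top of the knob on the stem, 71 mm above the foot's top face.
- pull (a joint): how far the gauge's slide is drawn out, m: 0 is fully home, 0.10 the stop. A spring pushes it home: 2 N at 0, rising 1 N per 10 mm (12 N at the stop), lightly damped (12 N per m/s).
- pull_handle (a point): the slide's grip: an upright black fin 12 mm thick along the pull (tester x), 40 mm wide across it, reaching from 26 to 78 mm above the bench; this point is on its middle, 62 mm above the bench, and moves with the slide. With the slide home, the gauge's housing (58 mm high) stands 39 mm beyond the fin.
- pull_pointer (a point): tip of the small brass pointer bar (4 mm wide) that sticks out from the slide to the right (-y), 44 mm beside the fin's middle, at the same x as the fin's middle, just beside the scale rail; moves with the slide. Axes as the tester's.
- index_line (a point): the black line on the white index clip that is set somewhere on the scale rail (40 to 80 mm of pull from home); it marks the length to pull to: reached when pull_pointer has the same tester x as this point. The clip stays put; do not push it. Axes as the tester's.
- jar: bystander: an amber glass jar, 56 mm in diameter, 75 mm high, standing; origin at the centre of its underside. Leave it alone.
- hammer: bystander: a hammer 240 mm long lying beyond the weights; leave it alone. Origin near the middle of its length, x along it.
- beaker: bystander: an aluminium beaker, 68 mm in diameter, 80 mm high, standing at the left near the robot; origin at the centre of its underside. Leave it alone.
- large1: a large slotted steel weight: flat disc, 68 mm across, 10 mm thick, about 260 g, lying flat on the bench. Radial slot 14 mm wide from the rim to 5.5 mm past the centre, so a 9 mm stem can stand at the centre. Origin: disc centre at half thickness; z is its face normal (up), x points out through the slot's open mouth. Four or all five weights are present (an absent one reads None).
- large2: a large slotted steel weight: flat disc, 68 mm across, 10 mm thick, about 260 g, lying flat on the bench. Radial slot 14 mm wide from the rim to 5.5 mm past the centre, so a 9 mm stem can stand at the centre. Origin: disc centre at half thickness; z is its face normal (up), x points out through the slot's open mouth. Four or all five weights are present (an absent one reads None).
- large3: a large slotted steel weight: flat disc, 68 mm across, 10 mm thick, about 260 g, lying flat on the bench. Radial slot 14 mm wide from the rim to 5.5 mm past the centre, so a 9 mm stem can stand at the centre. Origin: disc centre at half thickness; z is its face normal (up), x points out through the slot's open mouth. Four or all five weights are present (an absent one reads None).
- small1: a small slotted steel weight: flat disc, 54 mm across, 10 mm thick, about 160 g, lying flat on the bench. Radial slot 14 mm wide from the rim to 5.5 mm past the centre, so a 9 mm stem can stand at the centre. Origin: disc centre at half thickness; z is its face normal (up), x points out through the slot's open mouth. Four or all five weights are present (an absent one reads None).
- small2: a small slotted steel weight: flat disc, 54 mm across, 10 mm thick, about 160 g, lying flat on the bench. Radial slot 14 mm wide from the rim to 5.5 mm past the centre, so a 9 mm stem can stand at the centre. Origin: disc centre at half thickness; z is its face normal (up), x points out through the slot's open mouth. Four or all five weights are present (an absent one reads None).
- large1_slot (a point): a point in the slot of large1, 25 mm from the disc's centre towards the slot's open mouth (shows which way the slot points).
- large2_slot (a point): a point in the slot of large2, 25 mm from the disc's centre towards the slot's open mouth (shows which way the slot points).
- large3_slot (a point): a point in the slot of large3, 25 mm from the disc's centre towards the slot's open mouth (shows which way the slot points).
- small1_slot (a point): a point in the slot of small1, 25 mm from the disc's centre towards the slot's open mouth (shows which way the slot points).
- small2_slot (a point): a point in the slot of small2, 25 mm from the disc's centre towards the slot's open mouth (shows which way the slot points).
Not all that is in view belongs to the job. What is shaped like the large3 but blue or turquoise is not meant.

How it is judged:
By the outcome, as a careful person would: the job done as asked, in the order asked, and still so for the second after the job is handed in, with the robot touching nothing.
Of large1, large2, large3, small1, small2 only 4 to 5 are there at a start; the rules pass over those that are not, and their reading is None.
At some moment in a run one of large1, large2, large3, small1, small2 may be knocked a few centimetres aside while the robot is not near it.
It also fails if it takes over 210 s, if anything falls off the work surface, if the arm or the gripper's body presses on something with over 40 N, if the wrist force passes 120 N, or if a joint passes its speed limit or range.

ROBOT

A 7-joint arm with a two-finger parallel gripper is mounted at the origin on the work surface. World frame = base frame: x ahead of the robot, y to its left, z up, the work surface at z = 0. Lengths are in m, angles in rad, forces in N, time in s.
With the tool pointing down it reaches from about 0.425 to 0.875 m from the base axis. Payload 8.4 kg.
Tool frame: the origin (TCP) lies midway between the tips of the shut fingers; the grasp point (between the pads) lies 19 mm behind it; z points along the fingers, y is the line along which they close (so a half turn about z gives the same grasp; the last joint's range is limited). The gripper opens to 87 mm and grips with 3 to 60 N. Pads are 19 mm wide; open, the fingers measure 117 mm over their backs; the gripper's body (75 mm by 190 mm) begins 51 mm behind the grasp point.
Start: joints at [1.117, 0.333, 0.04, 1.465, -0.013, 1.343, -0.059], TCP at [0.226, -0.609, 0.223] pointing down, gripper open.
Joint ranges: [-2.58, 2.58], [-0.38, 2.09], [-1.3, 1.39], [0.25, 2.4], [-1.5, 4.64], [0.08, 2.09], [-2.65, 2.65]. Speed limits (rad/s): [2.22, 2.22, 2.79, 2.79, 3.14, 3.14, 3.14].

INTERFACE

Orientations are given as a 3x3 rotation matrix whose columns are the frame's x, y, z axes.
In Python, from station import ctrl gives the robot as it stands.
- The arm moves only by the tool carry_out, never from a script. Its argument "moves" is one flat list of numbers, 5 for each row, row after row: the opening, from -1 (shut) to 1 (fully open), then the shift along the tool's x, y, z each as a share of 200 mm, from -1 to 1, then the turn about the tool's z as a share of 180 degrees, from -1 to 1. A call has 1 to 12 rows; each row is the pose to reach, as a shift and turn from the pose commanded when the call began, along the tool's axes at that moment, turning the shorter way round; what a row does not reach only later rows make up. A row lasts 1/8 s, in which the tool goes at most 62.5 mm and 10.7 degrees, less where a joint would pass 70% of its speed; a pose out of reach is approached as far as the arm can. A call with a number of a shift or a turn outside -1 to 1 is refused whole. A call with a gripper value outside its range is refused whole. The fingers move at their own pace and stop on an object; "squeeze" is the grip in N (left out, the last holds). Time passes only in rows, so rows that repeat a pose let the fingers close. It gives the time, the measured TCP pose, the force, the opening and the grip force at its end, in the units of the state.
- ctrl.state(): the state, without advancing time (a new reading comes with each control period).
- ctrl.get_image(name): name is "scene" or "top"; returns the picture (480x640x3 uint8, red, green, blue); there is no depth.
- ctrl.calibration(name): a dict with "K" (3x3 intrinsics, pixels), "R" (3x3) and "t" (3): a world point X has camera coordinates R X + t. Camera axes: x right, y down, z forward; pixel columns grow to the right and rows downward; lengths in m; the calibration is good to about 2 mm. A picture is of the moment at which its call begins. calibration takes no time and is no camera call.
- ctrl.finish_job(): hands the job in; it is judged then, once.
Trained networks look in the newest picture that a camera, given by its name, has taken for a name from the list of things; names that differ only in an ending like _2 or _b are one class to them, and where a whole thing is asked for, a point or a joint stands for the part that bears it (a point fixed in the world has none). Each returns a list of dicts, best first, with "conf" (0 to 1); they miss things now and then, are a little off and sometimes report something else, mostly with a low value. They report only what shows in the picture. A call takes as long as a camera call. They do not tell look-alikes from the thing itself.
- ctrl.recognise(thing, camera): "box" ([left, top, right, bottom] in pixels, round what is visible of it).
- ctrl.cut_out(thing, camera): "pixels" (480x640 bool, what is visible of it) and "box" ([left, top, right, bottom] in pixels, round what is visible of it).
The state is a dict: "time": time; "joint_pos": joint angles; "qvel": joint speeds; "effort": joint torques, N m; "tcp_pos": TCP position; "eef_rot": TCP orientation; "contact_force": force on the tool from outside, world axes, zero at the start; "moment": the same for the moment, N m; "opening": finger opening in m; "gripper_force": force on a finger pad.
Only numpy, scipy, OpenCV 4.12 (cv2) and the standard library are available. Lean on these libraries where they do the work, as an engineer would, in place of code of your own. Each camera call takes 0.05 s, during which the arm holds its last target. There are 200 camera calls.

## Working session

There is one attempt and no reset: what is moved stays moved. The work goes in short steps, Python scripts to look and compute and a tool call to move; the robot and the scene stay as the last step left them, time stands still between calls to the robot, and variables do not carry over. Pictures are saved under pics/ and viewed, at most 17 in all, crops included, and the job is handed in when it is done.

Besides the shell and the picture viewer there is one more tool, called after "Request:" in YAML: its name, and indented under it one key for each argument. carry_out: Moves the arm, as the interface text tells. Shift numbers are shares of 200 mm and turn numbers shares of 180 degrees, none past 1 either way. Its arguments: {"type":"object","properties":{"moves":{"type":"array","items":{"type":"number","minimum":-1,"maximum":1}},"squeeze":{"type":"number"}},"required":["moves"]}

```bash
ls; mkdir -p pics; python3 - <<'E'
from station import ctrl
import cv2,numpy as np
for n in("scene","top"):
    im=ctrl.get_image(n);cv2.imwrite(f"pics/{n}0.png",im[:,:,::-1])
    c=ctrl.calibration(n);print(n,np.round(c["K"],1).tolist(),np.round(c["R"],3).tolist(),np.round(c["t"],3))
s=ctrl.state()
for k,v in s.items():print(k,np.round(v,3).tolist())
E
```

```text
pics
scene [[583.3, 0.0, 324.8], [0.0, 583.3, 241.4], [0.0, 0.0, 1.0]] [[0.861, 0.509, -0.005], [0.293, -0.503, -0.813], [-0.416, 0.699, -0.582]] [-0.44  -0.095  1.724]
top [[577.3, 0.0, 310.9], [0.0, 577.3, 240.2], [0.0, 0.0, 1.0]] [[0.03, -1.0, 0.005], [-0.983, -0.03, -0.18], [0.18, 0.001, -0.984]] [-0.025  0.549  1.189]
time 0.1
joint_pos [1.117, 0.334, 0.04, 1.466, -0.013, 1.343, -0.058]
qvel [-0.0, -0.001, 0.002, -0.002, -0.001, 0.0, 0.002]
effort [0.005, -65.781, 1.34, -40.471, -0.06, 0.041, 0.0]
tcp_pos [0.226, -0.609, 0.222]
eef_rot [[0.938, 0.347, -0.001], [0.347, -0.938, 0.001], [-0.0, -0.001, -1.0]]
contact_force [0.043, -0.061, -1.042]
moment [0.045, -0.018, 0.041]
gripper_force 0.0
opening 0.086
```

View pics/scene0.png

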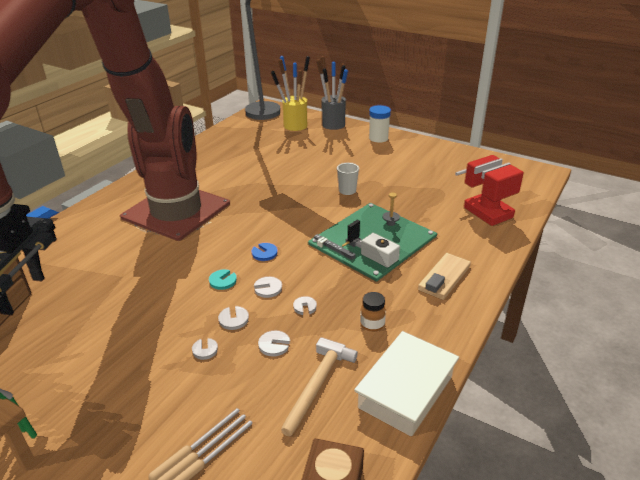

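View pics/top0.png

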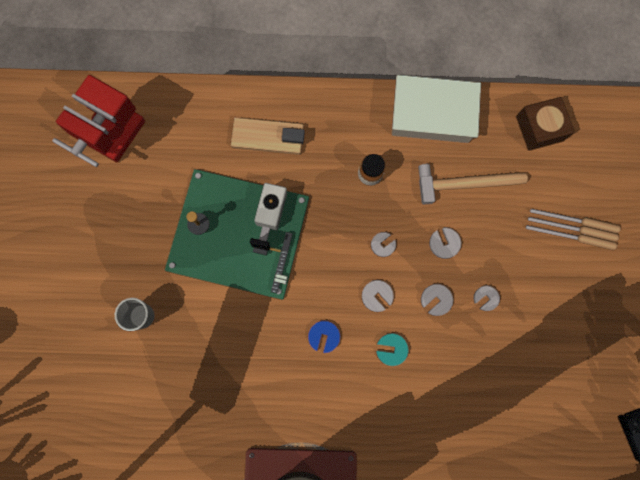

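The three steel large discs are at about (378,296), (438,300) and (446,243) in the top view. The two steel small ones are at (384,244) and (487,298). The blue disc (325,336) and the turquoise one (392,349) are look-alikes to leave alone. The hanger is at (195,220), the fin at (262,243) and the index clip at (280,280). Next I rectify the view and measure.

```bash
cat > h.py <<'E'
from station import ctrl
import numpy as np, cv2
def proj(n,X):
    c=ctrl.calibration(n);p=c["K"]@(c["R"]@np.asarray(X,float)+c["t"]);return p[:2]/p[2]
def back(n,uv,z):
    c=ctrl.calibration(n);R=np.array(c["R"]);o=-R.T@c["t"];d=R.T@np.linalg.solve(c["K"],[*uv,1.]);return o+d*(z-o[2])/d[2]
def rect(n,im,z,x0,x1,y0,y1,s=2000):
    "image of plane z; row 0 = x1 (far), col 0 = y1 (left)"
    W=np.array([[x1,y1],[x1,y0],[x0,y0],[x0,y1]])
    src=np.float32([proj(n,[*w,z]) for w in W]);w=(y1-y0)*s;h=(x1-x0)*s
    return cv2.warpPerspective(im,cv2.getPerspectiveTransform(src,np.float32([[0,0],[w,0],[w,h],[0,h]])),(round(w),round(h)),flags=cv2.INTER_CUBIC)
def discs(n="top"):
    im=ctrl.get_image(n);hsv=cv2.cvtColor(im,cv2.COLOR_RGB2HSV)
    out=[]
    for k in("large1","small1"):
        for d in ctrl.cut_out(k,n):
            m=d["pixels"].astype(np.uint8);sat=np.median(hsv[m>0][:,1])
            if sat>90 or m.sum()<150: continue
            c,_=cv2.findContours(m,cv2.RETR_EXTERNAL,cv2.CHAIN_APPROX_NONE);c=max(c,key=cv2.contourArea)[:,0]
            w=np.array([back(n,p,.01)[:2] for p in c])
            (cx,cy),r=cv2.minEnclosingCircle(np.float32(w*1000))
            yy,xx=np.nonzero(m);W=np.array([back(n,p,.01)[:2] for p in zip(xx,yy)])
            v=np.array([cx,cy])/1000-W.mean(0)
            out.append((k,round(d["conf"],2),round(cx/1000,4),round(cy/1000,4),round(r,1),round(np.degrees(np.arctan2(v[1],v[0]))),round(1000*np.hypot(*v),1)))
    return im,out
E
python3 - <<'E'
from h import *
im,o=discs()
for x in o:print(x)
for t in("hanger_knob","hanger_foot","pull_handle","pull_pointer","index_line","tester"):
  for n in("top","scene"):
    if n=="scene": pass
    r=ctrl.recognise(t,n);print(t,n,[(round(d["conf"],2),np.round(d["box"],1).tolist()) for d in r[:2]])
a=rect("top",im,.01,.35,.70,-.45,-.05,1800);cv2.imwrite("pics/rw.png",a[:,:,::-1])
t=rect("top",im,.012,.38,.78,.0,.36,1500);cv2.imwrite("pics/rt.png",t[:,:,::-1]);print(a.shape,t.shape)
E
```

```text
('large1', 0.96, 0.4336, -0.2843, 34.8, 125, np.float64(2.0))
('large1', 0.83, 0.5584, -0.3048, 35.6, -20, np.float64(0.9))
('large1', 0.67, 0.4389, -0.1557, 34.6, -130, np.float64(1.9))
('small1', 0.65, 0.4405, -0.3941, 27.1, 120, np.float64(3.0))
('small1', 0.63, 0.5507, -0.1666, 26.4, -56, np.float64(3.0))
hanger_knob top [(0.75, [168.3, 170.7, 306.4, 297.6]), (0.52, [427.8, 226.2, 460.3, 259.4])]
hanger_knob scene [(0.86, [311.3, 195.3, 436.6, 280.3])]
hanger_foot top [(0.63, [371.6, 233.8, 394.3, 253.8]), (0.61, [162.8, 169.7, 306.5, 300.7])]
hanger_foot scene [(0.74, [308.1, 194.5, 437.5, 283.2]), (0.21, [192.0, 338.4, 219.8, 357.7])]
pull_handle top [(0.82, [249.8, 230.0, 273.5, 256.8]), (0.56, [276.0, 273.3, 285.1, 286.1])]
pull_handle scene [(0.74, [344.3, 222.0, 358.9, 246.7]), (0.23, [292.5, 297.4, 316.0, 315.7])]
pull_pointer top [(0.62, [249.1, 227.9, 268.6, 254.2])]
pull_pointer scene [(0.58, [343.1, 218.4, 362.2, 244.8]), (0.28, [193.7, 340.4, 215.9, 354.9])]
index_line top []
index_line scene [(0.41, [317.2, 237.1, 324.1, 247.4])]
tester top [(0.63, [162.3, 172.3, 311.4, 299.9])]
tester scene [(0.6, [309.6, 191.0, 434.7, 282.1]), (0.42, [342.6, 218.7, 362.1, 248.0])]
(630, 720, 3) (600, 540, 3)
```

View pics/rw.png

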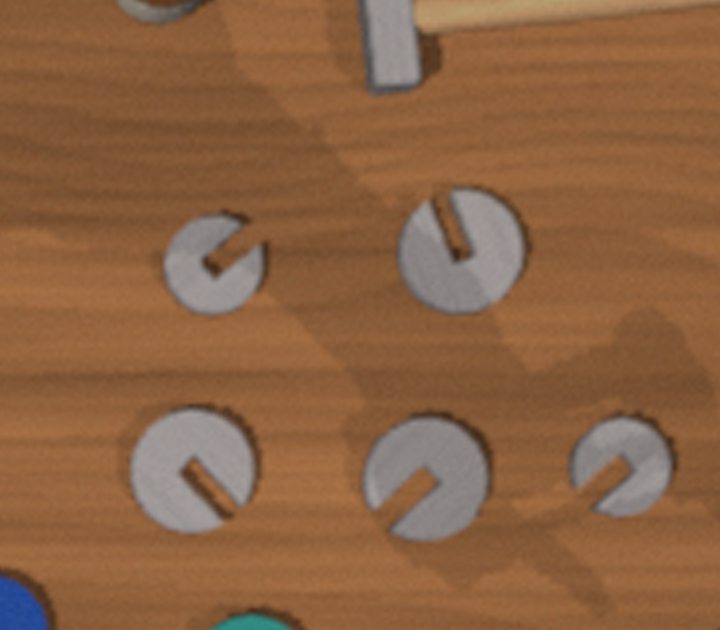

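View pics/rt.png

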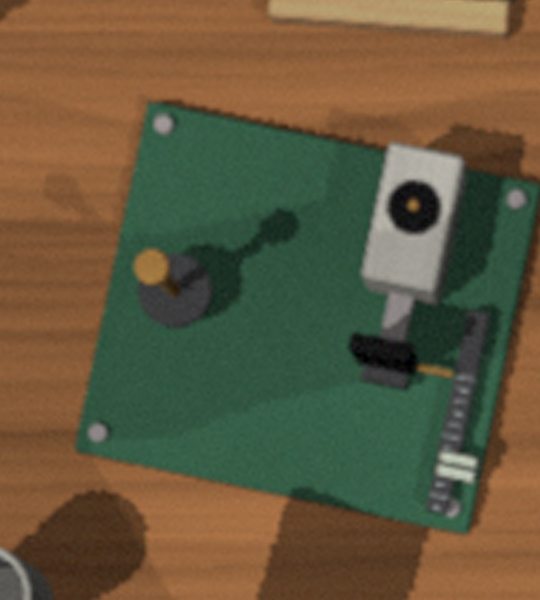

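The right-hand view shows the plate yawed about -12°, with the stem at left, the fin and pointer near (435,371) and the clip line near (457,467). Next I fit discs with templates and triangulate the hanger.

```bash
cat >> h.py <<'E'
def tmpl(r,a,s=2000):
    n=int(2*(r+.006)*s)|1;c=n//2;k=8
    t=np.zeros((n*k,n*k),np.uint8);C=(c+.5)*k
    cv2.circle(t,(int(C),int(C)),int(r*s*k),255,-1)
    # slot: along +a from -5.5mm to r ; image right=-y, up=+x
    u=np.array([-np.sin(a),-np.cos(a)]);v=np.array([u[1],-u[0]]);q=s*k
    P=np.array([C,C])+q*np.array([-.0055*u+.007*v,.04*u+.007*v,.04*u-.007*v,-.0055*u-.007*v])
    cv2.fillPoly(t,[np.int32(P)],0);return cv2.resize(t,(n,n),interpolation=cv2.INTER_AREA)
def fit(im,guess,z=.01,w=.055,n="top",r=.034):
    x,y=guess;R=rect(n,im,z,x-w,x+w,y-w,y+w);g=255-cv2.cvtColor(R,cv2.COLOR_RGB2HSV)[:,:,1]
    best=(-1,)
    def tryang(A,best):
        for a in A:
            t=tmpl(r,np.radians(a));m=cv2.matchTemplate(g,t,cv2.TM_CCOEFF_NORMED);_,v,_,l=cv2.minMaxLoc(m)
            if v>best[0]:
                c=t.shape[0]//2;best=(v,x+w-(l[1]+c)/2000,y+w-(l[0]+c)/2000,a)
        return best
    best=tryang(range(-180,180,10),best);best=tryang(np.arange(best[3]-9,best[3]+10,1),best)
    return tuple(round(float(b),4) for b in best)
def go(T,yaw=None):
    "relative numbers for carry_out toward world point T (tcp), tool x at world angle yaw deg"
    s=ctrl.state();R=np.array(s["eef_rot"]);d=R.T@(np.asarray(T)-s["tcp_pos"])
    y0=np.degrees(np.arctan2(R[1,0],R[0,0]));t=0 if yaw is None else -((yaw-y0+180)%360-180)
    print("t",round(s["time"],2),"tcp",np.round(s["tcp_pos"],4),"yaw",round(y0,1),"j7",round(s["joint_pos"][6],2),"F",np.round(s["contact_force"],1),"-> shares",np.round(d/.2,3),"turn",round(t/180,3))
E
python3 - <<'E'
from h import *
im=ctrl.get_image("top")
for n,g,r in(("La",(.4389,-.1572),.034),("Lb",(.4333,-.2872),.034),("Lc",(.561,-.3067),.034),("Sa",(.5528,-.1689),.027),("Sb",(.4406,-.395),.027)):print(n,fit(im,g,r=r))
# knob: brass in both
sc=ctrl.get_image("scene");pk={}
for n,I,(u0,v0,u1,v1) in(("top",im,(180,205,215,232)),("scene",sc,(380,185,405,225))):
    s=4;c=I[v0:v1,u0:u1];h=cv2.cvtColor(c,cv2.COLOR_RGB2HSV);print(n)
    cv2.imwrite(f"pics/k_{n}.png",cv2.resize(c,None,fx=12,fy=12,interpolation=cv2.INTER_CUBIC)[:,:,::-1])
a=cv2.imread("pics/k_top.png");b=cv2.imread("pics/k_scene.png");print(a.shape,b.shape)
H=max(a.shape[0],b.shape[0]);f=lambda q:cv2.copyMakeBorder(q,0,H-q.shape[0],0,0,cv2.BORDER_CONSTANT)
cv2.imwrite("pics/k.png",np.hstack([f(a),f(b)]))
E
```

```text
La (0.9505, 0.4384, -0.1567, -137.0)
Lb (0.9569, 0.4338, -0.2862, 132.0)
Lc (0.9254, 0.5605, -0.3057, 23.0)
Sa (0.9421, 0.5528, -0.1684, -51.0)
Sb (0.9364, 0.4406, -0.3945, 130.0)
top
scene
(324, 420, 3) (480, 300, 3)
```

View pics/k.png

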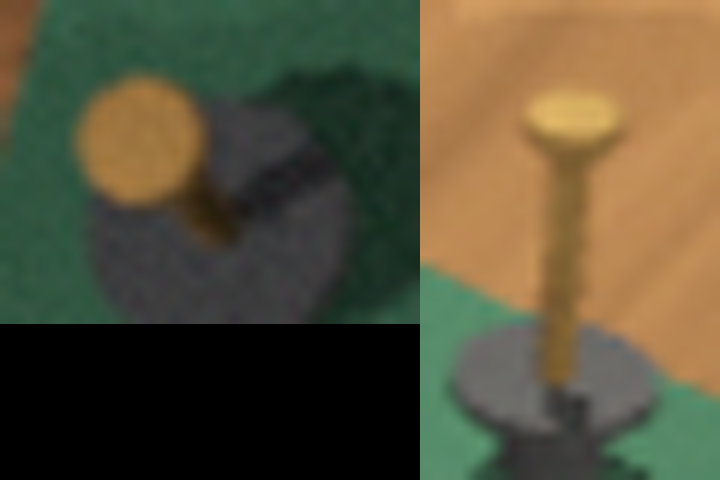

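The knob top is centred at about (191.3,216.0) in top and (392.3,194.1) in scene. The foot's top face is centred at about (197.9,223.2) and (390.9,215.9).

```bash
python3 - <<'E'
from h import *
for nm,z,a,b in(("knob",.107,(191.3,216.0),(392.3,194.1)),("foot",.036,(197.9,223.2),(390.9,215.9))):
    print(nm,np.round(back("top",a,z),4),np.round(back("scene",b,z),4))
    P=[np.c_[np.array(ctrl.calibration(n)["K"])@np.c_[ctrl.calibration(n)["R"],ctrl.calibration(n)["t"]]] for n in("top","scene")]
    X=cv2.triangulatePoints(P[0],P[1],np.float64(a),np.float64(b));print((X[:3]/X[3]).T.round(4))
go([.4384,-.1567,.10],-137+180)
E
```

```text
knob [0.582 0.239 0.107] [0.5857 0.2344 0.107 ]
[[0.5831 0.2399 0.1032]]
foot [0.582  0.2387 0.036 ] [0.5859 0.2354 0.036 ]
[[0.5833 0.2398 0.0325]]
t 0.95 tcp [ 0.2258 -0.6095  0.2226] yaw 20.3 j7 -0.06 F [ 0.2 -0.4 -0.4] -> shares [ 1.783 -1.754  0.613] turn -0.126
```

Request:
carry_out:
  moves: [1,0.9,-0.88,0.3,-0.06,1,0.9,-0.88,0.3,-0.126,1,0.9,-0.88,0.3,-0.126,1,0.9,-0.88,0.3,-0.126,1,0.9,-0.88,0.3,-0.126,1,0.9,-0.88,0.3,-0.126]
  squeeze: 25

```text
time: 1.7
tcp_pos: [0.3336, -0.382, 0.1628]
eef_rot: [[0.731, 0.683, 0.0], [0.683, -0.731, -0.001], [-0.0, 0.0, -1.0]]
contact_force: [0.3, -1.0, -0.3]
opening: 0.0868
gripper_force: 0.0
```

```bash
python3 - <<'E'
from h import *
go([.4384,-.1567,.10],43)
E
```

```text
t 1.7 tcp [ 0.3336 -0.382   0.1628] yaw 43.1 j7 -0.07 F [ 0.3 -1.  -0.3] -> shares [ 1.152 -0.465  0.314] turn 0.0
```

Request:
carry_out:
  moves: [1,1,-0.4,0.3,0,1,1,-0.4,0.3,0,1,1,-0.4,0.3,0,1,1,-0.4,0.3,0,1,1,-0.4,0.3,0,1,1,-0.4,0.3,0]

```text
time: 2.45
tcp_pos: [0.425, -0.1891, 0.1029]
eef_rot: [[0.733, 0.68, 0.0], [0.68, -0.733, -0.001], [-0.0, 0.001, -1.0]]
contact_force: [0.4, -0.5, -0.1]
opening: 0.0869
gripper_force: 0.0
```

```bash
python3 - <<'E'
from h import *
im=ctrl.get_image("top");print(fit(im,(.4384,-.1567)))
sc=ctrl.get_image("scene")[220:400,150:420];cv2.imwrite("pics/s1.png",cv2.resize(sc,None,fx=2.8,fy=2.8)[:,:,::-1])
go([.4384,-.1567,.003],43)
E
```

```text
(0.6536, 0.4394, -0.1567, -137.0)
t 2.55 tcp [ 0.4249 -0.1891  0.1029] yaw 42.8 j7 -0.53 F [ 1.  -0.8  0.3] -> shares [ 0.16  -0.073  0.5  ] turn -0.001
```

View pics/s1.png

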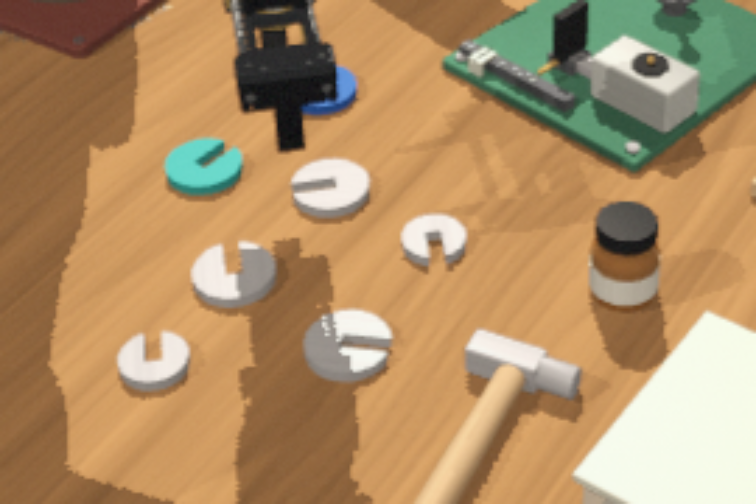

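The gripper is above and short of the large disc, whose slot points left in this view. The way down is clear, so I shift over, lower and grip.

Request:
carry_out:
  moves: [1,0.16,-0.073,0.2,0,1,0.16,-0.073,0.3,0,1,0.16,-0.073,0.4,0,1,0.16,-0.073,0.46,0,1,0.16,-0.073,0.5,0,1,0.16,-0.073,0.5,0,-0.2,0.16,-0.073,0.5,0,-0.2,0.16,-0.073,0.5,0,-0.2,0.16,-0.073,0.5,0,-0.2,0.16,-0.073,0.5,0,-0.2,0.16,-0.073,0.5,0]

```text
time: 3.92
tcp_pos: [0.4391, -0.1547, 0.003]
eef_rot: [[0.731, 0.682, 0.001], [0.682, -0.731, -0.0], [0.0, 0.001, -1.0]]
contact_force: [0.4, -1.6, 5.8]
opening: 0.0666
gripper_force: 25.0
```

Request:
carry_out:
  moves: [-0.2,0,0,-0.1,0,-0.2,0,0,-0.3,0,-0.2,0,0,-0.6,0,-0.2,0,0,-0.6,0]

```text
time: 4.42
tcp_pos: [0.441, -0.1551, 0.1264]
eef_rot: [[0.731, 0.682, 0.006], [0.682, -0.731, -0.003], [0.003, 0.006, -1.0]]
contact_force: [1.0, 0.4, -2.0]
opening: 0.0672
gripper_force: 25.0
```

```bash
python3 - <<'E'
from h import *
print(ctrl.state()["opening"])
# approach pose: 58 mm short of the stem along slot dir -137
a=np.radians(-137);S=np.array([.5835,.2375]);p=S-.058*np.array([np.cos(a),np.sin(a)])
go([*p,.13],43)
E
```

```text
0.0672081261604764
t 4.42 tcp [ 0.441  -0.1551  0.1264] yaw 43.0 j7 -0.6 F [ 1.   0.4 -2. ] -> shares [ 2.15  -0.95  -0.018] turn 0.0
```

Request:
carry_out:
  moves: [-0.2,1,-0.45,-0.15,0,-0.2,1,-0.45,-0.15,0,-0.2,1,-0.45,-0.15,0,-0.2,1,-0.45,-0.15,0,-0.2,1,-0.45,-0.15,0]

```text
time: 5.05
tcp_pos: [0.5232, 0.0512, 0.1513]
eef_rot: [[0.728, 0.686, -0.002], [0.686, -0.728, 0.002], [0.0, -0.002, -1.0]]
contact_force: [-1.1, 0.4, -1.4]
opening: 0.0671
gripper_force: 25.0
```

Request:
carry_out:
  moves: [-0.2,1,-0.45,0,0,-0.2,1,-0.45,0,0,-0.2,1,-0.45,0,0,-0.2,1,-0.45,0,0,-0.2,1,-0.45,0,0,-0.2,1,-0.45,0,0]

```text
time: 5.8
tcp_pos: [0.6079, 0.248, 0.1511]
eef_rot: [[0.732, 0.681, -0.002], [0.681, -0.732, -0.002], [-0.003, -0.0, -1.0]]
contact_force: [-0.4, -1.0, -1.7]
opening: 0.067
gripper_force: 25.0
```

```bash
python3 - <<'E'
from h import *
a=np.radians(-137);S=np.array([.5835,.2375]);p=S-.058*np.array([np.cos(a),np.sin(a)])
go([*p,.05],43)
E
```

```text
t 5.8 tcp [0.6079 0.248  0.1511] yaw 42.9 j7 -1.48 F [-0.4 -1.  -1.7] -> shares [ 0.166 -0.045  0.505] turn -0.0
```

Request:
carry_out:
  moves: [-0.2,0.166,-0.045,0,0,-0.2,0.166,-0.045,0.1,0,-0.2,0.166,-0.045,0.3,0,-0.2,0.166,-0.045,0.5,0,-0.2,0.166,-0.045,0.5,0,-0.2,0.166,-0.045,0.5,0]

```text
time: 6.55
tcp_pos: [0.6271, 0.2784, 0.0539]
eef_rot: [[0.732, 0.681, 0.001], [0.681, -0.732, 0.0], [0.001, 0.001, -1.0]]
contact_force: [0.2, 0.2, -1.3]
opening: 0.0668
gripper_force: 25.0
```

```bash
python3 - <<'E'
from h import *
go([.5835,.2375,.05],43)
a=ctrl.get_image("top")[170:270,140:270];b=ctrl.get_image("scene")[150:250,340:450]
f=lambda q,w:cv2.resize(q,(w,400),interpolation=cv2.INTER_CUBIC)
cv2.imwrite("pics/p1.png",np.hstack([cv2.resize(a,(400,308),interpolation=2),cv2.resize(b,(400,364),interpolation=2)[:308]])[:,:,::-1])
E
```

```text
t 6.55 tcp [0.6271 0.2784 0.0539] yaw 42.9 j7 -1.55 F [ 0.2  0.2 -1.3] -> shares [-0.299  0.001  0.019] turn -0.0
```

View pics/p1.png

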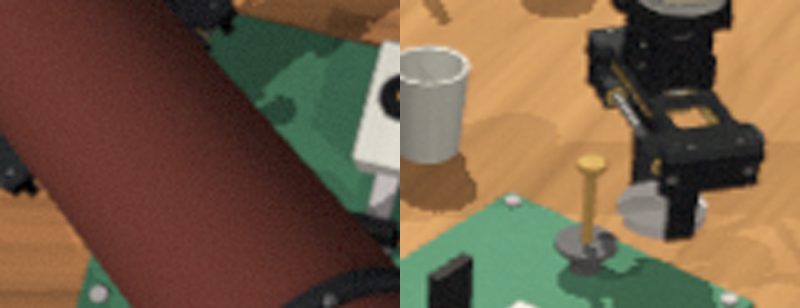

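Request:
carry_out:
  moves: [-0.2,-0.05,0,0,0,-0.2,-0.08,0,0,0,-0.2,-0.11,0,0,0,-0.2,-0.14,0,0,0,-0.2,-0.17,0,0,0,-0.2,-0.2,0,0,0,-0.2,-0.2,0,0,0]

```text
time: 7.52
tcp_pos: [0.597, 0.2515, 0.0526]
eef_rot: [[0.731, 0.682, -0.0], [0.682, -0.731, -0.0], [-0.0, 0.0, -1.0]]
contact_force: [0.1, -0.7, -1.6]
opening: 0.0669
gripper_force: 25.0
```

```bash
python3 - <<'E'
from h import *
go([.5835,.2375,.05],43)
b=ctrl.get_image("scene")[170:240,350:440]
cv2.imwrite("pics/p2.png",cv2.resize(b,None,fx=7,fy=7,interpolation=cv2.INTER_CUBIC)[:,:,::-1])
E
```

```text
t 7.53 tcp [0.597  0.2515 0.0526] yaw 43.0 j7 -1.53 F [ 0.1 -0.7 -1.6] -> shares [-0.097  0.005  0.013] turn -0.0
```

View pics/p2.png

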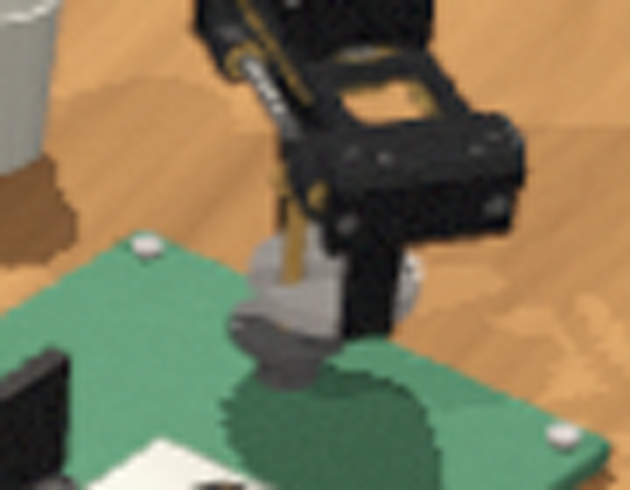

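The stem (around (293,250) in the crop) stands in the slot mouth and there is no contact force. I keep going in gently.

Request:
carry_out:
  moves: [-0.2,-0.03,0.002,0.01,0,-0.2,-0.05,0.004,0.01,0,-0.2,-0.07,0.005,0.01,0,-0.2,-0.085,0.005,0.01,0,-0.2,-0.095,0.005,0.01,0,-0.2,-0.095,0.005,0.01,0]

```text
time: 8.32
tcp_pos: [0.5842, 0.2384, 0.0508]
eef_rot: [[0.731, 0.682, 0.001], [0.682, -0.731, 0.0], [0.001, 0.0, -1.0]]
contact_force: [2.2, 0.6, -1.4]
opening: 0.0671
gripper_force: 25.0
```

Request:
carry_out:
  moves: [-0.2,-0.008,0,0,0,-0.2,-0.008,0,0,0,-0.2,-0.012,0,0,0,-0.2,-0.012,0,0,0]

```text
time: 8.82
tcp_pos: [0.584, 0.2382, 0.0512]
eef_rot: [[0.731, 0.682, 0.004], [0.682, -0.731, 0.003], [0.005, 0.0, -1.0]]
contact_force: [7.1, 6.0, -6.5]
opening: 0.0668
gripper_force: 25.0
```

Request:
carry_out:
  moves: [-0.2,0.012,0,0,0,-0.2,0.01,0,0.02,0,-0.2,0.01,0,0.035,0,-0.2,0.01,0,0.05,0,-0.2,0.01,0,0.05,0,-0.2,0.01,0,0.05,0]

```text
time: 9.57
tcp_pos: [0.584, 0.2383, 0.0404]
eef_rot: [[0.731, 0.682, 0.001], [0.682, -0.731, 0.001], [0.001, -0.0, -1.0]]
contact_force: [5.5, 3.2, -3.7]
opening: 0.067
gripper_force: 25.0
```

Request:
carry_out:
  moves: [0.2,0.01,0,0,0,1,0.01,0,0,0,1,0.01,0,0,0,1,0.01,0,0,0,1,0.01,0,0,0]

```text
time: 10.2
tcp_pos: [0.5851, 0.2392, 0.0406]
eef_rot: [[0.731, 0.682, -0.0], [0.682, -0.731, -0.0], [-0.0, 0.0, -1.0]]
contact_force: [0.5, -0.1, -0.6]
opening: 0.0864
gripper_force: 0.0
```

Request:
carry_out:
  moves: [1,0,0,-0.1,0,1,0,0,-0.3,0,1,0,0,-0.65,0,1,0,0,-0.65,0,1,0,0,-0.65,0,1,0,0,-0.65,0]

```text
time: 10.95
tcp_pos: [0.5845, 0.2388, 0.1694]
eef_rot: [[0.731, 0.682, -0.002], [0.682, -0.731, -0.001], [-0.002, -0.001, -1.0]]
contact_force: [-0.2, -0.8, -0.0]
opening: 0.0867
gripper_force: 0.0
```

```bash
python3 - <<'E'
from h import *
im=ctrl.get_image("top")
print("Lc",fit(im,(.5605,-.3057)))
b=ctrl.get_image("scene")[170:240,350:440]
cv2.imwrite("pics/p3.png",cv2.resize(b,None,fx=7,fy=7,interpolation=cv2.INTER_CUBIC)[:,:,::-1])
go([.5605,-.3057,.10],23)
E
```

```text
Lc (0.9249, 0.5605, -0.3057, 23.0)
t 11.05 tcp [0.5844 0.2389 0.1691] yaw 43.0 j7 -1.47 F [ 0.6 -0.2  0.3] -> shares [-1.944  1.91   0.348] turn 0.111
```

View pics/p3.png

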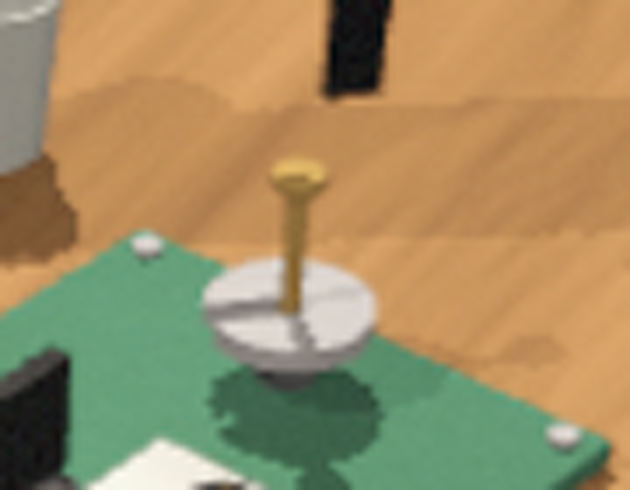

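The first weight lies flat on the foot with the stem at its centre and its slot pointing left in the image. Next is Lc.

Request:
carry_out:
  moves: [1,-0.97,0.95,0,0.05,1,-0.97,0.95,0,0.111,1,-0.97,0.95,0,0.111,1,-0.97,0.95,0,0.111,1,-0.97,0.95,0,0.111,1,-0.97,0.95,0,0.111]

```text
time: 11.8
tcp_pos: [0.5723, -0.0343, 0.1696]
eef_rot: [[0.922, 0.388, -0.002], [0.388, -0.922, -0.0], [-0.002, -0.0, -1.0]]
contact_force: [0.4, 0.1, 0.8]
opening: 0.0871
gripper_force: 0.0
```

```bash
python3 - <<'E'
from h import *
go([.5605,-.3057,.003],23)
E
```

```text
t 11.8 tcp [ 0.5723 -0.0343  0.1696] yaw 22.8 j7 -1.3 F [0.4 0.1 0.8] -> shares [-0.579  1.228  0.834] turn -0.001
```

Request:
carry_out:
  moves: [1,-0.45,1,0.3,0,1,-0.45,1,0.3,0,1,-0.45,1,0.3,0,1,-0.45,1,0.3,0,1,-0.45,1,0.3,0]

```text
time: 12.42
tcp_pos: [0.5671, -0.2532, 0.1085]
eef_rot: [[0.922, 0.388, -0.003], [0.388, -0.922, 0.001], [-0.002, -0.002, -1.0]]
contact_force: [0.1, 0.1, -0.4]
opening: 0.0872
gripper_force: 0.0
```

```bash
python3 - <<'E'
from h import *
go([.5605,-.3057,.003],23)
E
```

```text
t 12.43 tcp [ 0.5671 -0.2532  0.1085] yaw 22.8 j7 -0.94 F [ 0.1  0.1 -0.4] -> shares [-0.131  0.23   0.527] turn -0.001
```

Request:
carry_out:
  moves: [1,-0.13,0.23,0.1,0,1,-0.13,0.23,0.25,0,1,-0.13,0.23,0.4,0,1,-0.13,0.23,0.48,0,1,-0.13,0.23,0.527,0,1,-0.13,0.23,0.527,0,-0.2,-0.13,0.23,0.527,0,-0.2,-0.13,0.23,0.527,0,-0.2,-0.13,0.23,0.527,0,-0.2,-0.13,0.23,0.527,0,-0.2,-0.13,0.23,0.527,0]

```text
time: 13.8
tcp_pos: [0.5628, -0.3042, 0.0059]
eef_rot: [[0.92, 0.391, 0.001], [0.391, -0.92, -0.001], [0.001, 0.001, -1.0]]
contact_force: [-0.5, -0.5, 5.7]
opening: 0.0666
gripper_force: 25.0
```

Request:
carry_out:
  moves: [-0.2,0,0,-0.1,0,-0.2,0,0,-0.3,0,-0.2,0,0,-0.75,0,-0.2,0,0,-0.75,0,-0.2,0,0,-0.75,0]

```text
time: 14.42
tcp_pos: [0.5636, -0.304, 0.1585]
eef_rot: [[0.92, 0.391, 0.004], [0.391, -0.92, -0.002], [0.003, 0.003, -1.0]]
contact_force: [0.2, -1.0, -3.9]
opening: 0.0666
gripper_force: 25.0
```

```bash
cat >> h.py <<'E'
S=np.array([.5838,.2380])
def app(s,z,d=.058):
    a=np.radians(s);return [*(S-d*np.array([np.cos(a),np.sin(a)])),z]
E
python3 - <<'E'
from h import *
go(app(23,.153),23)
E
```

```text
t 14.43 tcp [ 0.5636 -0.304   0.1585] yaw 23.0 j7 -0.85 F [ 0.2 -1.  -3.9] -> shares [ 0.863 -2.455  0.021] turn 0.0
```

Request:
carry_out:
  moves: [-0.2,0.34,-1,0,0,-0.2,0.34,-1,0,0,-0.2,0.34,-1,0,0,-0.2,0.34,-1,0,0,-0.2,0.34,-1,0,0]

```text
time: 15.05
tcp_pos: [0.5456, -0.0902, 0.154]
eef_rot: [[0.919, 0.395, -0.002], [0.395, -0.919, 0.001], [-0.002, -0.002, -1.0]]
contact_force: [-0.1, -0.6, -3.2]
opening: 0.0668
gripper_force: 25.0
```

Request:
carry_out:
  moves: [-0.2,0.34,-1,0,0,-0.2,0.34,-1,0,0,-0.2,0.34,-1,0,0,-0.2,0.34,-1,0,0,-0.2,0.34,-1,0,0]

```text
time: 15.68
tcp_pos: [0.5303, 0.1188, 0.1542]
eef_rot: [[0.919, 0.394, -0.002], [0.394, -0.919, 0.0], [-0.001, -0.001, -1.0]]
contact_force: [-0.0, -1.2, -3.3]
opening: 0.0666
gripper_force: 25.0
```

```bash
python3 - <<'E'
from h import *
go(app(23,.064),23)
E
```

```text
t 15.68 tcp [0.5303 0.1188 0.1542] yaw 23.2 j7 -1.58 F [-0.  -1.2 -3.3] -> shares [ 0.191 -0.443  0.451] turn 0.001
```

Request:
carry_out:
  moves: [-0.2,0.19,-0.44,0,0,-0.2,0.19,-0.443,0.05,0,-0.2,0.19,-0.443,0.2,0,-0.2,0.19,-0.443,0.35,0,-0.2,0.19,-0.443,0.45,0,-0.2,0.19,-0.443,0.45,0,-0.2,0.24,-0.443,0.45,0,-0.2,0.27,-0.443,0.45,0,-0.2,0.3,-0.443,0.45,0,-0.2,0.33,-0.443,0.45,0,-0.2,0.35,-0.443,0.45,0,-0.2,0.35,-0.443,0.45,0]

```text
time: 17.18
tcp_pos: [0.561, 0.2279, 0.0654]
eef_rot: [[0.92, 0.392, 0.0], [0.392, -0.92, 0.002], [0.001, -0.001, -1.0]]
contact_force: [-0.6, 4.6, -3.6]
opening: 0.067
gripper_force: 25.0
```

```bash
python3 - <<'E'
from h import *
go([*S,.064],23)
E
```

```text
t 17.18 tcp [0.561  0.2279 0.0654] yaw 23.1 j7 -1.85 F [-0.6  4.6 -3.6] -> shares [ 0.125 -0.002  0.007] turn 0.0
```

Request:
carry_out:
  moves: [-0.2,0,-0.005,0,-0.012,-0.2,0.04,-0.005,0,-0.012,-0.2,0.07,-0.005,0,-0.012,-0.2,0.09,-0.005,0,-0.012,-0.2,0.11,-0.005,0,-0.012,-0.2,0.11,-0.005,0,-0.012]

```text
time: 17.92
tcp_pos: [0.5811, 0.2361, 0.0652]
eef_rot: [[0.905, 0.425, 0.0], [0.425, -0.905, 0.0], [0.0, -0.0, -1.0]]
contact_force: [0.3, 0.9, -3.2]
opening: 0.0668
gripper_force: 25.0
```

Force has eased. Now push to the end.

Request:
carry_out:
  moves: [-0.2,0.01,0,0,0,-0.2,0.015,0,0,0,-0.2,0.022,0,0,0,-0.2,0.03,0,0,0,-0.2,0.03,0,0,0]

```text
time: 18.55
tcp_pos: [0.5863, 0.2385, 0.0652]
eef_rot: [[0.905, 0.425, 0.0], [0.425, -0.905, -0.0], [0.0, 0.0, -1.0]]
contact_force: [0.5, 1.1, -2.6]
opening: 0.0666
gripper_force: 25.0
```

Request:
carry_out:
  moves: [-0.2,0.01,0,0,0,-0.2,0.015,0,0,0,-0.2,0.02,0,0,0,-0.2,0.02,0,0,0]

```text
time: 19.05
tcp_pos: [0.5876, 0.2392, 0.0645]
eef_rot: [[0.905, 0.426, -0.005], [0.426, -0.905, -0.003], [-0.005, 0.001, -1.0]]
contact_force: [-9.0, -4.0, 2.5]
opening: 0.0665
gripper_force: 25.0
```

Request:
carry_out:
  moves: [-0.2,-0.015,0,0,0,-0.2,-0.015,0,0.02,0,-0.2,-0.015,0,0.04,0,-0.2,-0.015,0,0.055,0,-0.2,-0.015,0,0.055,0,-0.2,-0.015,0,0.055,0]

```text
time: 19.8
tcp_pos: [0.5871, 0.2391, 0.0542]
eef_rot: [[0.905, 0.426, 0.0], [0.426, -0.905, 0.0], [0.0, -0.0, -1.0]]
contact_force: [-0.1, -0.0, -3.2]
opening: 0.0667
gripper_force: 25.0
```

Request:
carry_out:
  moves: [-0.2,0,0,0.008,0,-0.2,0,0,0.008,0,0.2,0,0,0.008,0,1,0,0,0.008,0,1,0,0,0.008,0,1,0,0,0.008,0,1,0,0,0.008,0]

```text
time: 20.68
tcp_pos: [0.5871, 0.2391, 0.0527]
eef_rot: [[0.905, 0.426, 0.0], [0.426, -0.905, 0.0], [0.0, 0.0, -1.0]]
contact_force: [-1.2, 0.0, -0.8]
opening: 0.0862
gripper_force: 0.0
```

Request:
carry_out:
  moves: [1,0,0,-0.1,0,1,0,0,-0.3,0,1,0,0,-0.6,0,1,0,0,-0.6,0,1,0,0,-0.6,0,1,0,0,-0.6,0]

```text
time: 21.42
tcp_pos: [0.5865, 0.2386, 0.1717]
eef_rot: [[0.905, 0.426, -0.002], [0.426, -0.905, -0.001], [-0.002, -0.0, -1.0]]
contact_force: [-0.9, -0.1, -0.2]
opening: 0.0869
gripper_force: 0.0
```

```bash
python3 - <<'E'
from h import *
im=ctrl.get_image("top")
r=fit(im,(.4338,-.2862));print("Lb",r)
b=ctrl.get_image("scene")[170:240,350:440]
cv2.imwrite("pics/p4.png",cv2.resize(b,None,fx=7,fy=7,interpolation=cv2.INTER_CUBIC)[:,:,::-1])
go([r[1],r[2],.15],r[3])
E
```

```text
Lb (0.9566, 0.4343, -0.2862, 133.0)
t 21.52 tcp [0.5865 0.2387 0.1716] yaw 25.2 j7 -1.77 F [-0.3  0.2  0.5] -> shares [-1.806  2.051  0.11 ] turn -0.599
```

View pics/p4.png

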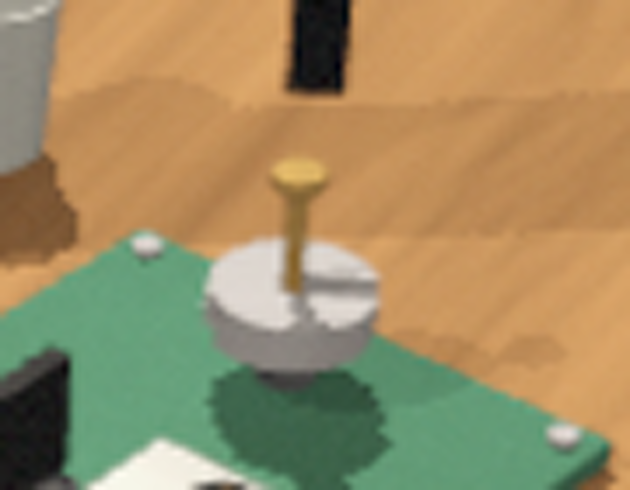

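Two weights are stacked flat with their slots well apart. Now Lb.

Request:
carry_out:
  moves: [1,-0.2,0.2,0,-0.05,1,-0.4,0.4,0,-0.1,1,-0.6,0.6,0,-0.15,1,-0.8,0.8,0,-0.2,1,-0.9,1,0,-0.25,1,-0.9,1,0,-0.3,1,-0.9,1,0,-0.35,1,-0.9,1,0,-0.4,1,-0.9,1,0,-0.45,1,-0.9,1,0,-0.5,1,-0.9,1,0,-0.55,1,-0.9,1,0,-0.599]

```text
time: 23.02
tcp_pos: [0.5088, -0.0185, 0.172]
eef_rot: [[-0.686, 0.728, -0.001], [0.728, 0.686, 0.0], [0.001, -0.001, -1.0]]
contact_force: [0.5, -0.3, 0.2]
opening: 0.0874
gripper_force: 0.0
```

```bash
python3 - <<'E'
from h import *
go([.4343,-.2862,.003],132.5)
E
```

```text
t 23.02 tcp [ 0.5088 -0.0185  0.172 ] yaw 133.3 j7 0.62 F [ 0.5 -0.3  0.2] -> shares [-0.719 -1.189  0.845] turn 0.005
```

Request:
carry_out:
  moves: [1,-0.6,-1,0.2,0.005,1,-0.6,-1,0.2,0.005,1,-0.6,-1,0.2,0.005,1,-0.6,-1,0.2,0.005,1,-0.6,-1,0.2,0.005,1,-0.6,-1,0.2,0.005]

```text
time: 23.78
tcp_pos: [0.445, -0.2419, 0.1322]
eef_rot: [[-0.671, 0.742, -0.0], [0.742, 0.671, 0.001], [0.001, 0.0, -1.0]]
contact_force: [0.9, 0.1, -0.5]
opening: 0.087
gripper_force: 0.0
```

```bash
python3 - <<'E'
from h import *
go([.4343,-.2862,.003],132.5)
E
```

```text
t 23.77 tcp [ 0.445  -0.2419  0.1322] yaw 132.1 j7 1.07 F [ 0.9  0.1 -0.5] -> shares [-0.129 -0.189  0.646] turn -0.002
```

Request:
carry_out:
  moves: [1,-0.13,-0.19,0.2,-0.002,1,-0.13,-0.19,0.35,-0.002,1,-0.13,-0.19,0.5,-0.002,1,-0.13,-0.19,0.6,-0.002,1,-0.13,-0.19,0.645,-0.002,1,-0.13,-0.19,0.645,-0.002,-0.2,-0.13,-0.19,0.645,-0.002,-0.2,-0.13,-0.19,0.645,-0.002,-0.2,-0.13,-0.19,0.645,-0.002,-0.2,-0.13,-0.19,0.645,-0.002,-0.2,-0.13,-0.19,0.645,-0.002]

```text
time: 25.15
tcp_pos: [0.4346, -0.2876, 0.0042]
eef_rot: [[-0.675, 0.738, 0.001], [0.738, 0.675, -0.0], [-0.001, 0.0, -1.0]]
contact_force: [-0.5, 1.3, 6.3]
opening: 0.0671
gripper_force: 25.0
```

Request:
carry_out:
  moves: [-0.2,0,0,-0.1,0,-0.2,0,0,-0.3,0,-0.2,0,0,-0.75,0,-0.2,0,0,-0.75,0,-0.2,0,0,-0.75,0]

```text
time: 25.78
tcp_pos: [0.4348, -0.2883, 0.1553]
eef_rot: [[-0.675, 0.738, 0.002], [0.738, 0.675, -0.003], [-0.004, 0.0, -1.0]]
contact_force: [0.3, -0.7, -2.9]
opening: 0.0665
gripper_force: 25.0
```

```bash
python3 - <<'E'
from h import *
go(app(170,.153),170)
E
```

```text
t 25.77 tcp [ 0.4348 -0.2883  0.1553] yaw 132.4 j7 1.16 F [ 0.3 -0.7 -2.9] -> shares [1.209 2.502 0.008] turn -0.209
```

Request:
carry_out:
  moves: [-0.2,0.2,0.4,0,-0.05,-0.2,0.4,0.8,0,-0.1,-0.2,0.48,1,0,-0.15,-0.2,0.48,1,0,-0.2,-0.2,0.48,1,0,-0.209,-0.2,0.48,1,0,-0.209]

```text
time: 26.52
tcp_pos: [0.5157, -0.0824, 0.152]
eef_rot: [[-0.985, 0.174, -0.003], [0.174, 0.985, 0.0], [0.003, -0.0, -1.0]]
contact_force: [0.1, -0.4, -2.9]
opening: 0.0666
gripper_force: 25.0
```

```bash
python3 - <<'E'
from h import *
go(app(170,.153),170)
E
```

```text
t 26.52 tcp [ 0.5157 -0.0824  0.152 ] yaw 170.0 j7 1.34 F [ 0.1 -0.4 -2.9] -> shares [-0.347  1.637 -0.006] turn -0.0
```

Request:
carry_out:
  moves: [-0.2,-0.346,0.9,0,0,-0.2,-0.346,0.9,0,0,-0.2,-0.346,0.9,0,0,-0.2,-0.346,0.9,0,0,-0.2,-0.346,0.9,0,0]

```text
time: 27.15
tcp_pos: [0.6156, 0.0824, 0.1523]
eef_rot: [[-0.985, 0.174, -0.002], [0.174, 0.985, -0.001], [0.002, -0.001, -1.0]]
contact_force: [-0.5, -0.5, -2.6]
opening: 0.0667
gripper_force: 25.0
```

```bash
python3 - <<'E'
from h import *
go(app(170,.073),170)
E
```

```text
t 27.15 tcp [0.6156 0.0824 0.1523] yaw 170.0 j7 0.95 F [-0.5 -0.5 -2.6] -> shares [0.001 0.739 0.396] turn -0.0
```

Request:
carry_out:
  moves: [-0.2,0,0.3,0,0,-0.2,0,0.6,0,0,-0.2,0,0.739,0.1,0,-0.2,0,0.739,0.25,0,-0.2,0,0.739,0.395,0,-0.2,0,0.739,0.395,0,-0.2,0.05,0.739,0.395,0,-0.2,0.09,0.739,0.395,0,-0.2,0.12,0.739,0.395,0,-0.2,0.15,0.739,0.395,0,-0.2,0.17,0.739,0.395,0,-0.2,0.17,0.739,0.395,0]

```text
time: 28.65
tcp_pos: [0.6077, 0.2353, 0.0746]
eef_rot: [[-0.985, 0.172, 0.0], [0.172, 0.985, -0.0], [-0.0, -0.0, -1.0]]
contact_force: [0.9, 0.4, -2.7]
opening: 0.0667
gripper_force: 25.0
```

```bash
python3 - <<'E'
from h import *
go([*S,.072],170)
E
```

```text
t 28.65 tcp [0.6077 0.2353 0.0746] yaw 170.1 j7 0.65 F [ 0.9  0.4 -2.7] -> shares [ 0.12  -0.007  0.013] turn 0.001
```

Request:
carry_out:
  moves: [-0.2,0.04,-0.005,0,0,-0.2,0.07,-0.006,0,0,-0.2,0.09,-0.006,0,0,-0.2,0.105,-0.006,0,0,-0.2,0.115,-0.006,0,0,-0.2,0.115,-0.006,0,0]

```text
time: 29.4
tcp_pos: [0.585, 0.238, 0.0746]
eef_rot: [[-0.985, 0.172, 0.0], [0.172, 0.985, -0.0], [-0.0, -0.0, -1.0]]
contact_force: [0.4, 0.6, -1.9]
opening: 0.0671
gripper_force: 25.0
```

Request:
carry_out:
  moves: [-0.2,0.008,0,0,0,-0.2,0.014,0,0,0,-0.2,0.02,0,0,0,-0.2,0.02,0,0,0]

```text
time: 29.9
tcp_pos: [0.583, 0.2381, 0.0749]
eef_rot: [[-0.985, 0.173, 0.003], [0.173, 0.985, 0.001], [-0.003, 0.001, -1.0]]
contact_force: [7.8, -0.0, -6.2]
opening: 0.0668
gripper_force: 25.0
```

Request:
carry_out:
  moves: [-0.2,-0.013,0,0,0,-0.2,-0.013,0,0.03,0,-0.2,-0.013,0,0.05,0,-0.2,-0.013,0,0.065,0,-0.2,-0.013,0,0.065,0,-0.2,-0.013,0,0.065,0]

```text
time: 30.65
tcp_pos: [0.5835, 0.2384, 0.0616]
eef_rot: [[-0.985, 0.172, -0.0], [0.172, 0.985, 0.0], [0.0, 0.0, -1.0]]
contact_force: [-1.2, 0.8, -2.4]
opening: 0.0665
gripper_force: 25.0
```

Request:
carry_out:
  moves: [0.2,0,0,0,0,1,0,0,0,0,1,0,0,0,0,1,0,0,0,0,1,0,0,0,0]

```text
time: 31.28
tcp_pos: [0.5837, 0.2383, 0.0617]
eef_rot: [[-0.985, 0.172, 0.0], [0.172, 0.985, 0.0], [-0.0, 0.0, -1.0]]
contact_force: [-1.1, 0.1, -0.0]
opening: 0.0862
gripper_force: 0.0
```

Request:
carry_out:
  moves: [1,0,0,-0.1,0,1,0,0,-0.3,0,1,0,0,-0.55,0,1,0,0,-0.55,0,1,0,0,-0.55,0,1,0,0,-0.55,0]

```text
time: 32.02
tcp_pos: [0.5832, 0.2378, 0.1708]
eef_rot: [[-0.985, 0.172, -0.001], [0.172, 0.985, -0.001], [0.001, -0.001, -1.0]]
contact_force: [-0.3, -0.2, 0.5]
opening: 0.0868
gripper_force: 0.0
```

```bash
python3 - <<'E'
from h import *
im=ctrl.get_image("top")
r=fit(im,(.5528,-.1684),r=.027);print("Sa",r)
print("Sb",fit(im,(.4406,-.3945),r=.027))
b=ctrl.get_image("scene")[170:240,350:440]
cv2.imwrite("pics/p5.png",cv2.resize(b,None,fx=7,fy=7,interpolation=cv2.INTER_CUBIC)[:,:,::-1])
go([r[1],r[2],.15],r[3]+180)
E
```

```text
Sa (0.9411, 0.5528, -0.1684, -51.0)
Sb (0.944, 0.4406, -0.394, 131.0)
t 32.12 tcp [0.5832 0.238  0.1707] yaw 170.1 j7 0.69 F [-0.2  0.2 -1.1] -> shares [-0.2   -2.028  0.105] turn 0.228
```

View pics/p5.png

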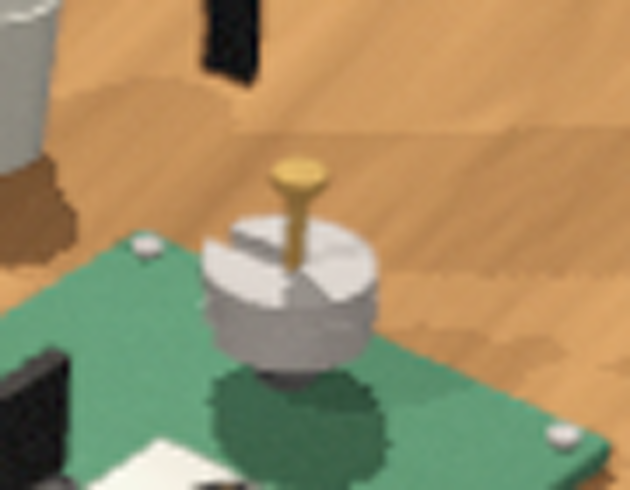

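Three weights are stacked flat with alternating slots. Now small Sa.

Request:
carry_out:
  moves: [1,-0.1,-0.3,0,0.05,1,-0.1,-0.6,0,0.1,1,-0.1,-0.9,0,0.15,1,-0.1,-1,0,0.2,1,-0.1,-1,0,0.228,1,-0.1,-1,0,0.228]

```text
time: 32.88
tcp_pos: [0.5687, 0.0376, 0.1712]
eef_rot: [[-0.63, 0.776, -0.001], [0.776, 0.63, 0.0], [0.0, -0.001, -1.0]]
contact_force: [-0.4, 0.7, 0.2]
opening: 0.0874
gripper_force: 0.0
```

```bash
python3 - <<'E'
from h import *
go([.5528,-.1684,.003],129)
E
```

```text
t 32.88 tcp [0.5687 0.0376 0.1712] yaw 129.1 j7 0.39 F [-0.4  0.7  0.2] -> shares [-0.75  -0.71   0.841] turn 0.0
```

Request:
carry_out:
  moves: [1,-0.75,-0.71,0.1,0,1,-0.75,-0.71,0.1,0,1,-0.75,-0.71,0.1,0,1,-0.75,-0.71,0.3,0,1,-0.75,-0.71,0.5,0,1,-0.75,-0.71,0.7,0,1,-0.75,-0.71,0.8,0,1,-0.75,-0.71,0.84,0,1,-0.75,-0.71,0.84,0]

```text
time: 34.0
tcp_pos: [0.5537, -0.168, 0.0041]
eef_rot: [[-0.631, 0.776, 0.001], [0.776, 0.631, 0.0], [-0.0, 0.0, -1.0]]
contact_force: [0.7, -0.3, 0.1]
opening: 0.0868
gripper_force: 0.0
```

Request:
carry_out:
  moves: [-0.5,0,0,0,0,-0.5,0,0,0,0,-0.5,0,0,0,0,-0.5,0,0,0,0,-0.5,0,0,0,0,-0.5,0,0,0,0]

```text
time: 34.75
tcp_pos: [0.5534, -0.1682, 0.0038]
eef_rot: [[-0.63, 0.777, 0.0], [0.777, 0.63, -0.0], [-0.0, 0.0, -1.0]]
contact_force: [-0.1, 0.1, 3.3]
opening: 0.0529
gripper_force: 25.0
```

Request:
carry_out:
  moves: [-0.5,0,0,-0.1,0,-0.5,0,0,-0.3,0,-0.5,0,0,-0.75,0,-0.5,0,0,-0.75,0,-0.5,0,0,-0.75,0]

```text
time: 35.38
tcp_pos: [0.5545, -0.1684, 0.1568]
eef_rot: [[-0.63, 0.777, 0.004], [0.777, 0.63, -0.002], [-0.004, 0.002, -1.0]]
contact_force: [0.5, 0.4, -2.6]
opening: 0.0528
gripper_force: 25.0
```

```bash
python3 - <<'E'
from h import *
go(app(-51,.153,.052),129)
E
```

```text
t 35.38 tcp [ 0.5545 -0.1684  0.1568] yaw 129.1 j7 0.76 F [ 0.5  0.4 -2.6] -> shares [1.746 1.394 0.015] turn 0.0
```

Request:
carry_out:
  moves: [-0.5,0.87,0.7,0,0,-0.5,0.87,0.7,0,0,-0.5,0.87,0.7,0,0,-0.5,0.87,0.7,0,0,-0.5,0.87,0.7,0,0]

```text
time: 36.0
tcp_pos: [0.5509, 0.059, 0.1526]
eef_rot: [[-0.635, 0.773, -0.002], [0.773, 0.635, 0.001], [0.002, -0.001, -1.0]]
contact_force: [0.2, -0.3, -1.5]
opening: 0.0526
gripper_force: 25.0
```

Request:
carry_out:
  moves: [-0.5,0.87,0.7,0,0,-0.5,0.87,0.7,0,0,-0.5,0.87,0.7,0,0,-0.5,0.87,0.7,0,0,-0.5,0.87,0.7,0,0]

```text
time: 36.62
tcp_pos: [0.55, 0.2808, 0.1524]
eef_rot: [[-0.633, 0.774, -0.002], [0.774, 0.633, 0.001], [0.002, -0.001, -1.0]]
contact_force: [-0.0, 0.0, -1.4]
opening: 0.0529
gripper_force: 25.0
```

```bash
python3 - <<'E'
from h import *
go(app(-51,.080,.052),129)
E
```

```text
t 36.62 tcp [0.55   0.2808 0.1524] yaw 129.3 j7 -0.09 F [-0.   0.  -1.4] -> shares [-0.014 -0.003  0.362] turn 0.002
```

Request:
carry_out:
  moves: [-0.5,-0.014,-0.003,0.1,0,-0.5,-0.014,-0.003,0.25,0,-0.5,-0.014,-0.003,0.36,0,-0.5,-0.014,-0.003,0.36,0,-0.5,-0.06,-0.003,0.36,0,-0.5,-0.1,-0.003,0.36,0,-0.5,-0.13,-0.003,0.36,0,-0.5,-0.16,-0.003,0.36,0,-0.5,-0.18,-0.003,0.36,0,-0.5,-0.18,-0.003,0.36,0]

```text
time: 37.88
tcp_pos: [0.5738, 0.2498, 0.0816]
eef_rot: [[-0.63, 0.777, -0.0], [0.777, 0.63, -0.0], [-0.0, -0.0, -1.0]]
contact_force: [-1.3, 0.5, -1.7]
opening: 0.0528
gripper_force: 25.0
```

```bash
python3 - <<'E'
from h import *
go([*S,.080],129)
E
```

```text
t 37.88 tcp [0.5738 0.2498 0.0816] yaw 129.0 j7 -0.07 F [-1.3  0.5 -1.7] -> shares [-0.078  0.002  0.008] turn 0.0
```

Request:
carry_out:
  moves: [-0.5,-0.03,0.002,0,0,-0.5,-0.05,0.002,0,0,-0.5,-0.065,0.002,0,0,-0.5,-0.075,0.002,0,0,-0.5,-0.08,0.002,0,0,-0.5,-0.08,0.002,0,0]

```text
time: 38.62
tcp_pos: [0.583, 0.2391, 0.0815]
eef_rot: [[-0.631, 0.776, -0.001], [0.776, 0.631, 0.001], [0.002, -0.0, -1.0]]
contact_force: [-3.0, 3.6, -2.0]
opening: 0.0528
gripper_force: 25.0
```

Request:
carry_out:
  moves: [-0.5,0.005,0,0,0,-0.5,0.005,0,0.025,0,-0.5,0.005,0,0.04,0,-0.5,0.005,0,0.052,0,-0.5,0.005,0,0.052,0,-0.5,0.005,0,0.052,0]

```text
time: 39.38
tcp_pos: [0.5831, 0.2391, 0.0708]
eef_rot: [[-0.63, 0.776, -0.0], [0.776, 0.63, 0.001], [0.001, 0.0, -1.0]]
contact_force: [-1.2, 5.1, -2.9]
opening: 0.0525
gripper_force: 25.0
```

Request:
carry_out:
  moves: [0,0,0,0,0,1,0,0,0,0,1,0,0,0,0,1,0,0,0,0,1,0,0,0,0,1,0,0,0,0]

```text
time: 40.12
tcp_pos: [0.5834, 0.2386, 0.0712]
eef_rot: [[-0.63, 0.777, 0.0], [0.777, 0.63, -0.0], [-0.0, 0.0, -1.0]]
contact_force: [0.7, -0.3, -0.3]
opening: 0.0855
gripper_force: 0.0
```

Request:
carry_out:
  moves: [1,0,0,-0.1,0,1,0,0,-0.3,0,1,0,0,-0.5,0,1,0,0,-0.5,0,1,0,0,-0.5,0,1,0,0,-0.5,0]

```text
time: 40.88
tcp_pos: [0.5829, 0.2383, 0.1704]
eef_rot: [[-0.63, 0.777, -0.001], [0.777, 0.63, -0.001], [0.0, -0.001, -1.0]]
contact_force: [-0.4, -0.8, -1.0]
opening: 0.0866
gripper_force: 0.0
```

```bash
python3 - <<'E'
from h import *
im=ctrl.get_image("top")
r=fit(im,(.4406,-.394),r=.027);print("Sb",r)
b=ctrl.get_image("scene")[170:240,350:440]
cv2.imwrite("pics/p6.png",cv2.resize(b,None,fx=7,fy=7,interpolation=cv2.INTER_CUBIC)[:,:,::-1])
go([r[1],r[2],.15],r[3])
E
```

```text
Sb (0.9451, 0.4406, -0.394, 131.0)
t 40.98 tcp [0.5829 0.2385 0.1704] yaw 129.0 j7 -0.0 F [-0.4 -0.7 -0.3] -> shares [-2.008 -2.545  0.104] turn -0.011
```

View pics/p6.png

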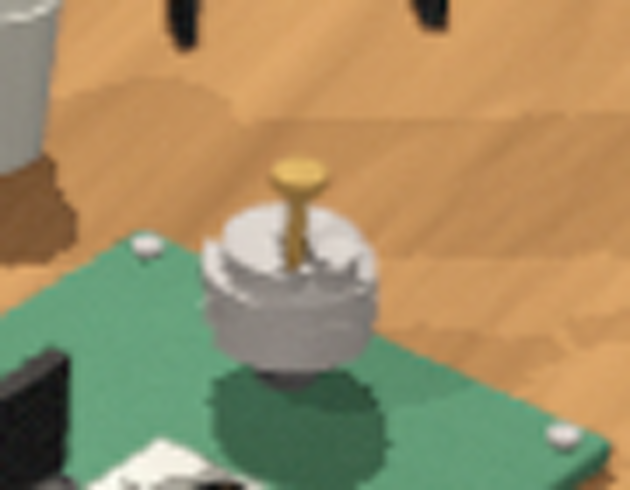

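The fourth weight sits flat with its slot towards the viewer. Last is Sb.

Request:
carry_out:
  moves: [1,-0.75,-1,0,-0.011,1,-0.75,-1,0,-0.011,1,-0.75,-1,0,-0.011,1,-0.75,-1,0,-0.011,1,-0.75,-1,0,-0.011,1,-0.75,-1,0,-0.011]

```text
time: 41.72
tcp_pos: [0.5224, -0.0035, 0.171]
eef_rot: [[-0.656, 0.755, -0.0], [0.755, 0.656, 0.0], [0.0, 0.0, -1.0]]
contact_force: [0.8, -0.4, -0.2]
opening: 0.087
gripper_force: 0.0
```

Request:
carry_out:
  moves: [1,-0.75,-1,0,0,1,-0.75,-1,0,0,1,-0.75,-1,0,0,1,-0.75,-1,0,0,1,-0.75,-1,0,0,1,-0.75,-1,0,0]

```text
time: 42.48
tcp_pos: [0.4711, -0.2463, 0.1709]
eef_rot: [[-0.658, 0.753, 0.0], [0.753, 0.658, 0.001], [0.001, 0.001, -1.0]]
contact_force: [-0.5, 0.5, -0.0]
opening: 0.0874
gripper_force: 0.0
```

```bash
python3 - <<'E'
from h import *
go([.4406,-.394,.003],131)
E
```

```text
t 42.48 tcp [ 0.4711 -0.2463  0.1709] yaw 131.2 j7 1.04 F [-0.5  0.5 -0. ] -> shares [-0.456 -0.602  0.838] turn 0.001
```

Request:
carry_out:
  moves: [1,-0.456,-0.602,0.1,0,1,-0.456,-0.602,0.1,0,1,-0.456,-0.602,0.25,0,1,-0.456,-0.602,0.45,0,1,-0.456,-0.602,0.65,0,1,-0.456,-0.602,0.8,0,1,-0.456,-0.602,0.838,0,1,-0.456,-0.602,0.838,0]

```text
time: 43.48
tcp_pos: [0.4404, -0.3949, 0.004]
eef_rot: [[-0.658, 0.753, 0.0], [0.753, 0.658, 0.0], [0.0, 0.001, -1.0]]
contact_force: [-0.6, -0.1, 0.6]
opening: 0.087
gripper_force: 0.0
```

Request:
carry_out:
  moves: [-0.5,0,0,0,0,-0.5,0,0,0,0,-0.5,0,0,0,0,-0.5,0,0,0,0,-0.5,0,0,0,0,-0.5,0,0,0,0]

```text
time: 44.22
tcp_pos: [0.4394, -0.3961, 0.0039]
eef_rot: [[-0.656, 0.754, 0.0], [0.754, 0.656, -0.0], [-0.0, 0.0, -1.0]]
contact_force: [0.4, 1.4, 3.4]
opening: 0.0524
gripper_force: 25.0
```

Request:
carry_out:
  moves: [-0.5,0,0,-0.1,0,-0.5,0,0,-0.3,0,-0.5,0,0,-0.75,0,-0.5,0,0,-0.75,0,-0.5,0,0,-0.75,0]

```text
time: 44.85
tcp_pos: [0.4403, -0.397, 0.1572]
eef_rot: [[-0.656, 0.754, 0.004], [0.754, 0.656, -0.004], [-0.005, 0.0, -1.0]]
contact_force: [0.7, -0.7, -1.4]
opening: 0.0527
gripper_force: 25.0
```

```bash
python3 - <<'E'
from h import *
go(app(131,.163,.052),131)
E
```

```text
t 44.85 tcp [ 0.4403 -0.397   0.1572] yaw 131.0 j7 1.26 F [ 0.7 -0.7 -1.4] -> shares [ 1.664  2.625 -0.037] turn 0.0
```

Request:
carry_out:
  moves: [-0.5,0.6,0.95,-0.03,0,-0.5,0.6,0.95,-0.03,0,-0.5,0.6,0.95,-0.03,0,-0.5,0.6,0.95,-0.03,0,-0.5,0.6,0.95,-0.03,0,-0.5,0.6,0.95,-0.03,0]

```text
time: 45.6
tcp_pos: [0.5029, -0.1816, 0.1589]
eef_rot: [[-0.656, 0.755, -0.001], [0.755, 0.656, -0.0], [0.001, -0.001, -1.0]]
contact_force: [-0.3, -1.1, -0.9]
opening: 0.053
gripper_force: 25.0
```

Request:
carry_out:
  moves: [-0.5,0.6,0.95,0,0,-0.5,0.6,0.95,0,0,-0.5,0.6,0.95,0,0,-0.5,0.6,0.95,0,0,-0.5,0.6,0.95,0,0,-0.5,0.6,0.95,0,0]

```text
time: 46.35
tcp_pos: [0.5681, 0.0322, 0.1589]
eef_rot: [[-0.655, 0.756, -0.001], [0.756, 0.655, -0.001], [0.0, -0.001, -1.0]]
contact_force: [0.3, -0.2, -0.9]
opening: 0.0526
gripper_force: 25.0
```

```bash
python3 - <<'E'
from h import *
go(app(131,.0865,.052),131)
E
```

```text
t 46.35 tcp [0.5681 0.0322 0.1589] yaw 130.9 j7 0.41 F [ 0.3 -0.2 -0.9] -> shares [0.466 0.734 0.361] turn -0.001
```

Request:
carry_out:
  moves: [-0.5,0.466,0.734,0,0,-0.5,0.466,0.734,0,0,-0.5,0.466,0.734,0,0,-0.5,0.466,0.734,0.1,0,-0.5,0.466,0.734,0.25,0,-0.5,0.466,0.734,0.365,0,-0.5,0.466,0.734,0.365,0,-0.5,0.466,0.734,0.365,0]

```text
time: 47.35
tcp_pos: [0.6185, 0.1995, 0.0873]
eef_rot: [[-0.655, 0.756, 0.001], [0.756, 0.655, -0.0], [-0.001, 0.0, -1.0]]
contact_force: [0.1, -0.4, -1.5]
opening: 0.0526
gripper_force: 25.0
```

```bash
python3 - <<'E'
from h import *
go([*S,.0865],131)
E
```

```text
t 47.35 tcp [0.6185 0.1995 0.0873] yaw 130.9 j7 0.06 F [ 0.1 -0.4 -1.5] -> shares [ 0.259 -0.005  0.004] turn -0.001
```

Request:
carry_out:
  moves: [-0.5,0.05,-0.005,0,0,-0.5,0.09,-0.005,0,0,-0.5,0.12,-0.005,0,0,-0.5,0.15,-0.005,0,0,-0.5,0.17,-0.005,0,0,-0.5,0.17,-0.005,0,0]

```text
time: 48.1
tcp_pos: [0.5945, 0.2265, 0.0866]
eef_rot: [[-0.657, 0.754, -0.0], [0.754, 0.657, 0.0], [0.0, 0.0, -1.0]]
contact_force: [0.4, 0.2, -1.8]
opening: 0.0522
gripper_force: 25.0
```

Request:
carry_out:
  moves: [-0.5,0.03,0,0,0,-0.5,0.05,0,0,0,-0.5,0.065,0,0,0,-0.5,0.078,0,0,0,-0.5,0.085,0,0,0,-0.5,0.085,0,0,0]

```text
time: 48.85
tcp_pos: [0.5836, 0.239, 0.0866]
eef_rot: [[-0.656, 0.754, 0.0], [0.754, 0.656, 0.0], [0.0, 0.0, -1.0]]
contact_force: [0.1, 0.0, -1.2]
opening: 0.0529
gripper_force: 25.0
```

Request:
carry_out:
  moves: [-0.5,0.008,0,0,0,-0.5,0.012,0,0,0,-0.5,0.016,0,0,0,-0.5,0.016,0,0,0]

```text
time: 49.35
tcp_pos: [0.5818, 0.241, 0.0866]
eef_rot: [[-0.656, 0.755, 0.0], [0.755, 0.656, -0.0], [-0.0, 0.0, -1.0]]
contact_force: [1.5, -1.5, -2.9]
opening: 0.0528
gripper_force: 25.0
```

Request:
carry_out:
  moves: [-0.5,-0.003,0,0,0,-0.5,-0.003,0,0.015,0,-0.5,-0.003,0,0.03,0,-0.5,-0.003,0,0.03,0,-0.5,-0.003,0,0.03,0]

```text
time: 49.98
tcp_pos: [0.5818, 0.241, 0.0805]
eef_rot: [[-0.656, 0.754, -0.0], [0.754, 0.656, 0.0], [0.0, -0.0, -1.0]]
contact_force: [0.1, 0.2, -0.6]
opening: 0.0529
gripper_force: 25.0
```

Request:
carry_out:
  moves: [0,0,0,0,0,1,0,0,0,0,1,0,0,0,0,1,0,0,0,0,1,0,0,0,0,1,0,0,0,0]

```text
time: 50.72
tcp_pos: [0.5819, 0.2409, 0.0806]
eef_rot: [[-0.656, 0.754, 0.0], [0.754, 0.656, 0.0], [0.0, 0.0, -1.0]]
contact_force: [0.4, 0.6, -0.3]
opening: 0.0857
gripper_force: 0.0
```

Request:
carry_out:
  moves: [1,0,0,-0.1,0,1,0,0,-0.3,0,1,0,0,-0.45,0,1,0,0,-0.45,0,1,0,0,-0.45,0,1,0,0,-0.45,0]

```text
time: 51.48
tcp_pos: [0.5815, 0.2405, 0.1698]
eef_rot: [[-0.656, 0.754, -0.001], [0.754, 0.656, -0.001], [0.0, -0.001, -1.0]]
contact_force: [-0.5, 0.1, 0.3]
opening: 0.087
gripper_force: 0.0
```

Request:
carry_out:
  moves: [1,-0.6,-0.7,0,0,1,-0.6,-0.7,0,0,1,-0.6,-0.7,0,0,1,-0.6,-0.7,0,0,1,-0.6,-0.7,0,0]

```text
time: 52.1
tcp_pos: [0.5548, 0.0587, 0.1702]
eef_rot: [[-0.656, 0.755, -0.001], [0.755, 0.656, 0.0], [0.001, -0.0, -1.0]]
contact_force: [-1.4, 0.9, 0.6]
opening: 0.0873
gripper_force: 0.0
```

```bash
python3 - <<'E'
from h import *
sc=ctrl.get_image("scene");tp=ctrl.get_image("top")
a=cv2.resize(sc[170:240,350:440],(400,311),interpolation=2)
b=cv2.resize(sc[215:270,310:400],(400,244),interpolation=2)
t=cv2.resize(tp[190:300,180:310],(400,338),interpolation=2)
c=np.zeros((600,800,3),np.uint8);c[:311,:400]=a;c[311:555,:400]=b;c[:338,400:]=t
cv2.imwrite("pics/p7.png",c[:,:,::-1]);cv2.imwrite("pics/full_s.png",sc[:,:,::-1]);cv2.imwrite("pics/full_t.png",tp[:,:,::-1])
E
```

```text
(no output)
```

View pics/p7.png

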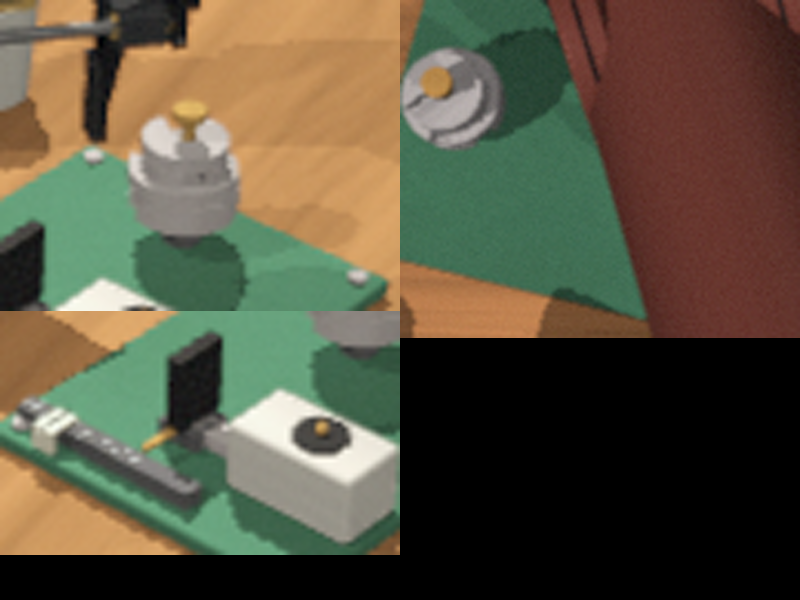

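All five weights are hung flat, with the top slot facing away. The slide is home, its pointer tip is near scene pixel (342,246) and the clip line near (322,241). Now I measure the pull numerically in a tester-aligned frame.

```bash
cat >> h.py <<'E'
YAW=None
def plate(n,im):
    w=.45;R=rect(n,im,.012,.35,.80,-.03,.38,1000)
    h=cv2.cvtColor(R,cv2.COLOR_RGB2HSV);m=cv2.inRange(h,(55,60,20),(95,255,255))
    m=cv2.morphologyEx(m,cv2.MORPH_CLOSE,np.ones((15,15)));c=max(cv2.findContours(m,0,2)[0],key=cv2.contourArea)
    (cx,cy),(a,b),an=cv2.minAreaRect(c);return .80-cy/1000,.38-cx/1000,a,b,an
def aligned(n,im,z,o,yaw,L=.16,W=.14,s=4000):
    "origin o; rows: tester x from +L/2(top) ; cols: tester y from +W/2(left)"
    c,d=np.cos(yaw),np.sin(yaw);ex=np.array([c,d]);ey=np.array([-d,c])
    q=[o+ex*sx*L/2+ey*sy*W/2 for sx,sy in((1,1),(1,-1),(-1,-1),(-1,1))]
    src=np.float32([proj(n,[*p,z]) for p in q]);w,h=round(W*s),round(L*s)
    return cv2.warpPerspective(im,cv2.getPerspectiveTransform(src,np.float32([[0,0],[w,0],[w,h],[0,h]])),(w,h),flags=cv2.INTER_CUBIC)
E
python3 - <<'E'
from h import *
T=cv2.imread("pics/top0.png")[:,:,::-1].copy();Sc=cv2.imread("pics/scene0.png")[:,:,::-1].copy()
print(plate("top",T));print(plate("scene",Sc))
o=np.array([.515,.065]);yaw=np.radians(-11.9)
A=aligned("top",T,.03,o,yaw);B=aligned("scene",Sc,.03,o,yaw)
c=np.hstack([cv2.resize(A,(400,457)),cv2.resize(B,(400,457))]);cv2.imwrite("pics/al.png",c[:,:,::-1])
E
```

```text
(0.5684585418701172, 0.15447317504882813, 267.359130859375, 238.02503967285156, 12.094757080078125)
(0.5752688140869141, 0.14574598693847657, 273.9097900390625, 242.51693725585938, 12.002294540405273)
```

View pics/al.png

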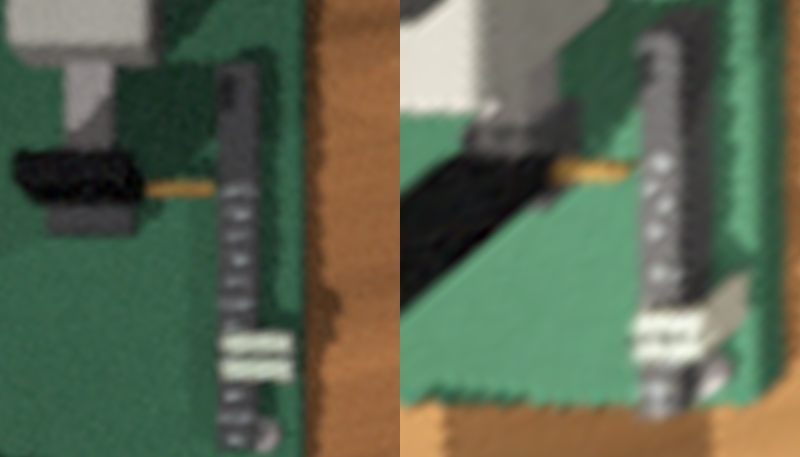

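In the tester-aligned view, the top camera puts the pointer row at 188 and the line row at 357. The scene camera puts them at 171 and 336. That gives a pull of about 59 mm. Now I move over the fin.

```bash
python3 - <<'E'
from h import *
go([.5383,.0983,.15],77.95)
E
```

```text
t 52.2 tcp [0.5549 0.0602 0.1704] yaw 131.2 j7 0.38 F [0.8 0.2 1. ] -> shares [0.198 0.063 0.102] turn 0.296
```

Request:
carry_out:
  moves: [-0.22,0.198,0.063,0,0.05,-0.22,0.198,0.063,0,0.1,-0.22,0.198,0.063,0,0.15,-0.22,0.198,0.063,0,0.2,-0.22,0.198,0.063,0,0.25,-0.22,0.198,0.063,0,0.296,-0.22,0.198,0.063,0.1,0.296,-0.22,0.198,0.063,0.1,0.296]

```text
time: 53.2
tcp_pos: [0.5374, 0.098, 0.1493]
eef_rot: [[0.209, 0.978, -0.003], [0.978, -0.209, 0.0], [-0.0, -0.003, -1.0]]
contact_force: [-0.1, -0.3, -0.2]
opening: 0.0343
gripper_force: 0.0
```

```bash
python3 - <<'E'
from h import *
go([.5383,.0983,.048],77.95);print(ctrl.state()["opening"])
E
```

```text
t 53.2 tcp [0.5374 0.098  0.1493] yaw 77.9 j7 -0.6 F [-0.1 -0.3 -0.2] -> shares [0.002 0.005 0.506] turn -0.0
0.0342906120217828
```

Request:
carry_out:
  moves: [-0.22,0.002,0.004,0.1,0,-0.22,0.002,0.004,0.2,0,-0.22,0.002,0.004,0.3,0,-0.22,0.002,0.004,0.37,0,-0.22,0.002,0.004,0.42,0,-0.22,0.002,0.004,0.46,0,-0.22,0.002,0.004,0.5,0,-0.22,0.002,0.004,0.5,0,-0.22,0.002,0.004,0.5,0]

```text
time: 54.32
tcp_pos: [0.5397, 0.097, 0.0509]
eef_rot: [[0.212, 0.977, 0.001], [0.977, -0.212, 0.0], [0.0, 0.0, -1.0]]
contact_force: [0.7, 0.5, 0.2]
opening: 0.0342
gripper_force: 0.0
```

```bash
python3 - <<'E'
from h import *
go([.5383,.0983,.048],77.95)
T=ctrl.get_image("top");Sc=ctrl.get_image("scene")
for n,I in(("top",T),("scene",Sc)):
    A=aligned(n,I,.03,np.array([.515,.065]),np.radians(-12.05));cv2.imwrite(f"pics/h_{n}.png",A[:,:,::-1])
E
```

```text
t 54.33 tcp [0.5397 0.097  0.0509] yaw 77.7 j7 -0.67 F [0.7 0.5 0.2] -> shares [ 0.005 -0.008  0.015] turn -0.001
```

Request:
carry_out:
  moves: [-1,0,0,0,0,-1,0,0,0,0,-1,0,0,0,0,-1,0,0,0,0,-1,0,0,0,0,-1,0,0,0,0]
  squeeze: 30

```text
time: 55.18
tcp_pos: [0.5384, 0.0971, 0.0505]
eef_rot: [[0.212, 0.977, -0.002], [0.977, -0.212, -0.0], [-0.001, -0.002, -1.0]]
contact_force: [-5.3, 0.1, 4.8]
opening: 0.0119
gripper_force: 30.0
```

```bash
python3 - <<'E'
from h import *
go([.5383,.0983,.048],77.95)
E
```

```text
t 55.17 tcp [0.5384 0.0971 0.0505] yaw 77.8 j7 -0.67 F [-5.3  0.1  4.8] -> shares [ 0.006 -0.002  0.013] turn -0.001
```

Request:
carry_out:
  moves: [-1,0,-0.02,0,0,-1,0,-0.05,0,0,-1,0,-0.08,0,0,-1,0,-0.11,0,0,-1,0,-0.14,0,0,-1,0,-0.17,0,0,-1,0,-0.2,0,0,-1,0,-0.22,0,0,-1,0,-0.24,0,0,-1,0,-0.25,0,0,-1,0,-0.25,0,0]

```text
time: 56.55
tcp_pos: [0.4907, 0.1073, 0.0506]
eef_rot: [[0.212, 0.977, 0.001], [0.977, -0.212, -0.0], [0.0, 0.001, -1.0]]
contact_force: [6.4, -1.3, -7.5]
opening: 0.0115
gripper_force: 30.0
```

```bash
cat > m.py <<'E'
from h import *
y=np.radians(-12.05);ex=np.array([np.cos(y),np.sin(y)]);s=ctrl.state()
print("pull",(np.array([.5384,.0971])-s["tcp_pos"][:2])@ex, "t",s["time"],"F",np.round(s["contact_force"],1),s["opening"])
E
python3 m.py; python3 - <<'E'
from h import *
o=np.array([.515,.065]);y=np.radians(-12.05)
A=cv2.imread("pics/h_scene.png");B=aligned("scene",ctrl.get_image("scene"),.03,o,y)[:,:,::-1]
C=aligned("top",ctrl.get_image("top"),.03,o,y)[:,:,::-1]
q=cv2.imread("pics/top0.png");D=aligned("top",q,.03,o,y)
f=lambda z:cv2.resize(z[:,180:],(200,337))if 0 else z[180:640,220:480]
cv2.imwrite("pics/cmp.png",cv2.resize(np.hstack([f(D),f(C),f(A)]),None,fx=1,fy=1)[:, :])
cv2.imwrite("pics/cmp2.png",np.hstack([f(C),f(A),f(B)]))
print(A.shape)
E
```

```text
pull 0.048747410761260206 t 56.55 F [ 6.4 -1.3 -7.5] 0.011525057944473055
(640, 560, 3)
```

View pics/cmp2.png

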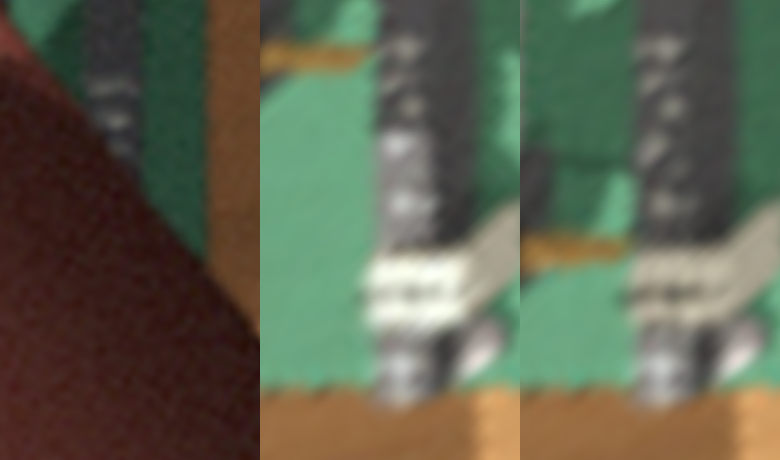

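The right panel shows the pulled state: pointer row about 249, clip line row about 290 (4 px per mm), so roughly 10 mm is left. I refine this with intensity profiles.

```bash
python3 - <<'E'
from h import *
o=np.array([.515,.065]);y=np.radians(-12.05)
B=aligned("scene",ctrl.get_image("scene"),.03,o,y);A=cv2.imread("pics/h_scene.png")[:,:,::-1];D=aligned("top",cv2.imread("pics/top0.png")[:,:,::-1].copy(),.03,o,y)
def brass(I,c0,c1,r0,r1):
    J=I[r0:r1,c0:c1].astype(float);w=np.clip(J[:,:,0]-J[:,:,2]-15,0,None)*(J[:,:,0]>J[:,:,1])
    return [round(r0+np.average(np.arange(r1-r0),weights=w[:,k:k+12].sum(1)+1e-9),1) for k in range(0,c1-c0-11,12)]
def line(I,c0,c1,r0,r1):
    g=cv2.cvtColor(np.ascontiguousarray(I),cv2.COLOR_RGB2GRAY)[r0:r1].astype(float);out=[]
    for c in range(c0,c1,10):
        p=g[:,c:c+10].mean(1);m=len(p)//2;i=m-12+np.argmin(p[m-12:m+12]);out.append(r0+int(i))
    return out
print("scene now",brass(B,285,325,390,470),line(B,345,410,440,500))
print("scene home",brass(A,275,320,200,275),line(A,335,400,440,500))
print("top home",brass(D,220,300,240,285),line(D,315,400,470,530))
E
```

```text
scene now [np.float64(429.6), np.float64(429.1), np.float64(429.5)] [473, 473, 474, 473, 472, 471, 473]
scene home [np.float64(237.3), np.float64(237.9), np.float64(238.4)] [474, 473, 473, 473, 473, 472, 471]
top home [np.float64(264.8), np.float64(263.9), np.float64(263.5), np.float64(264.2), np.float64(264.5), np.float64(264.2)] [496, 499, 499, 497, 498, 498, 498, 497, 498]
```

Request:
carry_out:
  moves: [-1,0,-0.015,0,0,-1,0,-0.03,0,0,-1,0,-0.042,0,0,-1,0,-0.05,0,0,-1,0,-0.052,0,0,-1,0,-0.052,0,0]

```text
time: 57.45
tcp_pos: [0.4808, 0.1094, 0.0506]
eef_rot: [[0.213, 0.977, 0.001], [0.977, -0.213, -0.0], [0.0, 0.001, -1.0]]
contact_force: [7.7, -0.6, -9.3]
opening: 0.0119
gripper_force: 30.0
```

```bash
python3 m.py; python3 - <<'E'
from h import *
o=np.array([.515,.065]);y=np.radians(-12.05)
B=aligned("scene",ctrl.get_image("scene"),.03,o,y)
J=B[425:520,285:325].astype(float);w=np.clip(J[:,:,0]-J[:,:,2]-15,0,None)*(J[:,:,0]>J[:,:,1])
print([round(425+np.average(np.arange(95),weights=w[:,k:k+12].sum(1)+1e-9),1) for k in(0,12,24)])
g=cv2.cvtColor(B,cv2.COLOR_RGB2GRAY).astype(float)
print([int(458+np.argmin(g[458:488,c:c+10].mean(1))) for c in range(345,410,10)])
E
```

```text
pull 0.05887891763846702 t 57.45 F [ 7.7 -0.6 -9.3] 0.011893241074875983
[np.float64(470.6), np.float64(472.7), np.float64(470.1)]
[473, 473, 474, 473, 472, 471, 472]
```

Pointer and line agree to within about half a millimetre, so I hold here.

Request:
carry_out:
  moves: [-1,0,0,0,0,-1,0,0,0,0,-1,0,0,0,0,-1,0,0,0,0,-1,0,0,0,0,-1,0,0,0,0,-1,0,0,0,0,-1,0,0,0,0,-1,0,0,0,0,-1,0,0,0,0,-1,0,0,0,0,-1,0,0,0,0]

```text
time: 59.0
tcp_pos: [0.4809, 0.1094, 0.0506]
eef_rot: [[0.213, 0.977, 0.001], [0.977, -0.213, 0.0], [0.0, 0.001, -1.0]]
contact_force: [7.6, -0.4, -8.2]
opening: 0.0116
gripper_force: 30.0
```

Request:
carry_out:
  moves: [-1,0,0,0,0,-1,0,0,0,0,-1,0,0,0,0,-1,0,0,0,0,-1,0,0,0,0,-1,0,0,0,0]

```text
time: 59.75
tcp_pos: [0.4809, 0.1094, 0.0506]
eef_rot: [[0.213, 0.977, 0.001], [0.977, -0.213, 0.0], [0.0, 0.001, -1.0]]
contact_force: [7.6, -1.7, -8.4]
opening: 0.0117
gripper_force: 30.0
```

Request:
carry_out:
  moves: [-1,0,0.02,0,0,-1,0,0.045,0,0,-1,0,0.07,0,0,-1,0,0.095,0,0,-1,0,0.12,0,0,-1,0,0.145,0,0,-1,0,0.17,0,0,-1,0,0.195,0,0,-1,0,0.22,0,0,-1,0,0.24,0,0,-1,0,0.255,0,0,-1,0,0.265,0,0]

```text
time: 61.25
tcp_pos: [0.5322, 0.0984, 0.0506]
eef_rot: [[0.212, 0.977, -0.0], [0.977, -0.212, -0.0], [-0.0, -0.0, -1.0]]
contact_force: [2.7, -0.6, -2.1]
opening: 0.0117
gripper_force: 30.0
```

```bash
python3 m.py
```

```text
pull 0.006289943757422137 t 61.25 F [ 2.7 -0.6 -2.1] 0.011666610176073842
```

Request:
carry_out:
  moves: [-1,0,0.008,0,0,-1,0,0.016,0,0,-1,0,0.024,0,0,-1,0,0.03,0,0,-1,0,0.034,0,0,-1,0,0.037,0,0,-1,0,0.037,0,0]

```text
time: 62.12
tcp_pos: [0.5384, 0.0971, 0.0506]
eef_rot: [[0.212, 0.977, -0.002], [0.977, -0.212, -0.0], [-0.001, -0.002, -1.0]]
contact_force: [-5.5, -0.9, 3.9]
opening: 0.0119
gripper_force: 30.0
```

```bash
python3 m.py
```

```text
pull -1.1568571057816033e-05 t 62.125 F [-5.5 -0.9  3.9] 0.011906814035373695
```

The slide is home against its stop. Now open and lift away.

Request:
carry_out:
  moves: [-0.22,0,0,0,0,-0.22,0,0,0,0,-0.22,0,0,0,0,-0.22,0,0,0,0,-0.22,0,-0.005,0,0,-0.22,0,-0.005,-0.2,0,-0.22,0,-0.005,-0.4,0,-0.22,0,-0.005,-0.7,0,-0.22,0,-0.005,-0.7,0,-0.22,0,-0.005,-0.7,0]

```text
time: 63.38
tcp_pos: [0.5383, 0.0969, 0.1902]
eef_rot: [[0.212, 0.977, 0.0], [0.977, -0.212, -0.0], [-0.0, 0.0, -1.0]]
contact_force: [-1.0, -0.4, -0.6]
opening: 0.0341
gripper_force: 0.0
```

Request:
carry_out:
  moves: [-0.22,-0.7,-0.1,-0.1,0,-0.22,-0.7,-0.1,-0.1,0,-0.22,-0.7,-0.1,-0.1,0,-0.22,-0.7,-0.1,-0.1,0,-0.22,-0.7,-0.1,-0.1,0]

```text
time: 64.0
tcp_pos: [0.4891, -0.0342, 0.2096]
eef_rot: [[0.211, 0.978, -0.001], [0.978, -0.211, 0.001], [0.001, -0.001, -1.0]]
contact_force: [-0.2, -0.1, -0.6]
opening: 0.0339
gripper_force: 0.0
```

```bash
python3 - <<'E'
from h import *
o=np.array([.515,.065]);y=np.radians(-12.05)
Sc=ctrl.get_image("scene");B=aligned("scene",Sc,.03,o,y)
J=B[200:275,275:320].astype(float);w=np.clip(J[:,:,0]-J[:,:,2]-15,0,None)*(J[:,:,0]>J[:,:,1])
print([round(200+np.average(np.arange(75),weights=w[:,k:k+12].sum(1)+1e-9),1) for k in(0,12,24)])
P=cv2.imread("pics/full_s.png")[:,:,::-1]
d=lambda a,b:np.abs(Sc[a[1]:b[1],a[0]:b[0]].astype(int)-P[a[1]:b[1],a[0]:b[0]]).mean()
print("stack diff",d((375,185),(408,230)),"ref",d((470,160),(520,220)),"t",ctrl.state()["time"])
E
```

```text
[np.float64(238.9), np.float64(239.7), np.float64(240.1)]
stack diff 5.421099887766554 ref 3.223333333333333 t 64.05
```

```bash
python3 -c "
from station import ctrl
print(ctrl.finish_job())"
```

```text
the job is handed in; nothing more can be done
None
```

I hung all five weights flat, larges below smalls with slots turned well apart; drew the gauge to within about 0.5 mm of the index line, held it over two seconds, eased it home, and handed in the job at 64 s (no verdict came back).

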